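# Carver's bench: put the figure on the right plinth

### The arm

A 6-joint arm with a two-finger parallel gripper is mounted at the origin on the work surface. World frame = base frame: x ahead of the robot, y to its left, z up, the work surface at z = 0. Lengths are in mm, angles in degrees, forces in N, time in s.
With the tool pointing down it reaches from about 300 to 850 mm from the base axis. Payload 4.2 kg.
Tool frame: the origin (TCP) lies at the very end of the fingers, on their centre line; the grasp point (between the pads) lies 19 mm behind it (env.tcp_to_grasp is the distance from the TCP to the grasp point, in mm); z points along the fingers, y is the line along which they close (so a half turn about z gives the same grasp; the last joint's range is limited). The gripper opens to 91 mm and grips with 3 to 60 N. Pads are 32 mm wide; open, the fingers measure 118 mm over their backs; the gripper's body (76 mm by 178 mm) begins 60 mm behind the grasp point.
Start: joints at [68.01, 18.312, 89.639, -0, 72.044, -1.146], TCP at [204.604, 537.383, 213.976] pointing down, gripper open.
Joint ranges: [-177.97, 177.97], [-48.28, 115.42], [12.27, 149.76], [-77.06, 257.06], [2.81, 150.46], [-146.56, 146.56]. Speed limits (degrees/s): [147.25, 147.25, 180, 180, 180, 180].

### API

Orientations are given as [roll, pitch, yaw] about the fixed x, y, z axes, in that order (R = Rz(yaw) Ry(pitch) Rx(roll)).
In Python, from workcell import env gives the robot as it stands.
- The arm moves only by the tool move_arm, never from a script. Its argument "plan" is a list of rows, each a list of 3 entries, a list of its own where there are three numbers: the shift along the world's x, y, z in cm, then the turn about the world's z in degrees, then the closure, from 0 (fully open) to 1 (shut). In form: [[[x, y, z], turn, claw], ...]. A call has 1 to 5 rows; each row shifts and turns the commanded pose from where the row before left it; what a row does not reach is not made up. A row lasts 1/10 s, in which the tool goes at most 50 mm and 8.59 degrees, less where a joint would pass 70% of its speed; a pose out of reach is approached as far as the arm can. A call is refused whole if a number of a shift passes 5 or a number of a turn 8.59, either way. A call with a gripper value outside its range is refused whole. The fingers move at their own pace and stop on an object; "squeeze" is the grip in N (left out, the last holds). Time passes only in rows, so rows that do not move let the fingers close. It gives the time, the measured TCP pose, the force, the opening and the grip force at its end, in the units of the state.
- env.state(): the state, without advancing time (a new reading comes with each control period).
- env.grab_frame(name): name is "scene" or "top" or "wrist"; returns a dict with "frame" (384x512x3 uint8, red, green, blue), "z_map" (384x512 float32, mm along the optical axis (not along the pixel's ray), 0 where there is no reading), "fovy" (degrees; the focal length in pixels is half the picture's height over the tangent of half this angle, whatever the lens; pixels are square), "cx", "cy" (the principal point, pixels), "position" and "orientation" of the camera in the world. Camera axes: x right, y down, z forward; pixel columns grow to the right and rows downward; lengths in mm; the calibration is good to about 2 mm. A picture is of the moment at which its call begins.
- env.job_done(): hands the job in; it is judged then, once.
Trained networks look in a picture, given as the dict that the camera call returned (one of the last four; its "shot" number tells which), for a name from the list of things; names that differ only in an ending like _2 or _b are one class to them, and where a whole thing is asked for, a point or a joint stands for the part that bears it (a point fixed in the world has none). Each returns a list of dicts, best first, with "score" (0 to 1); they miss things now and then, are a little off and sometimes report something else, mostly with a low value. They report only what shows in the picture. A call takes as long as a camera call.
- env.search_frame(picture, label): "point" ([column, row] in pixels, amid what is visible of it).
- env.landmark_of(picture, label): "point" ([column, row] in pixels: a listed point, or the origin of a listed thing).
The state is a dict: "time_s": time; "qpos": joint angles; "qvel": joint speeds; "effort": joint torques, N m; "ee_pos": TCP position; "ee_rot": TCP orientation; "force": force on the tool from outside, world axes, zero at the start; "torque": the same for the moment, N m; "gripper_width": finger opening in mm; "gripper_force": force on a finger pad.
Only numpy, scipy, OpenCV 4.12 (cv2) and the standard library are available. Lean on these libraries where they do the work, as an engineer would, in place of code of your own. Each camera call takes 0.05 s, during which the arm holds its last target. There are 200 camera calls.

### The job

The carved figure has been left on the square plinth, but it belongs on the round one. Swap the two plinths, so that the round plinth stands in the middle of the round turntable and the square plinth in the middle of the slatted drying board, then stand the figure back upright in the middle of the round plinth; the cork mat is free for putting things down on the way. Set every piece down gently without dropping it, never tip the figure over, and leave the mallet, the gouge and the wood blank alone.

Things in the scene. Friction and masses are not known exactly. Their poses are not given: they have to be found in the camera images.
- figure: Carved pale-wood figure, 136 mm tall, 0.14 kg, round foot 50 mm across. Origin: centre of underside; z up, faces -x. Robe radius up to 18 mm; behind it a flat back board 44 mm wide (y), 12 mm thick (x), centre plane at x = +10 mm, its straight side edges 14 to 114 mm up, top rounded. Grasp from above across these edges (fingers along y), 85 to 100 mm up. Starts on the square plinth.
- plinth_square: Loose stepped pale-wood plinth, square, 0.16 kg, 44 mm tall: foot 80 x 80 mm, 14 mm high; on it a block 58 x 58 mm, 30 mm high, flat top. Grasp from above across two faces of the block, fingers along x or y. Origin: centre of its underside, z up, x and y square to its sides. Starts near the middle of the turntable, carrying the figure.
- plinth_round: Loose stepped pale-wood plinth, round, 0.15 kg, 44 mm tall: foot 82 mm in diameter, 14 mm high; on it a drum 58 mm in diameter, 30 mm high, flat top. Grasp from above across the drum. Origin: centre of its underside, z up. Starts near the middle of the drying board with nothing on it.
- turntable: Fixed round dark-metal bench turntable that does not turn: a flat disc 132 mm in diameter whose top is 24 mm above the bench. Origin: centre of its underside at bench height, z up.
- drying_board: Fixed square drying board of five dark wooden slats, 136 x 136 mm, its slat tops 24 mm above the bench (gaps of 8 mm between slats). Origin: centre of its underside at bench height, z up; the slats run along its y.
- mat: Fixed flat cork mat, 130 mm (its x) by 240 mm (its y), 3 mm thick, empty: free room for two pieces side by side, for instance 60 mm to either side of the middle along its y. Origin: centre of its underside at bench height, z up.
- mallet: Bystander, to be left alone: wooden mallet lying on its side near the far edge of the work area, dark head 64 mm in diameter and 100 mm long, pale handle 24 mm thick and 130 mm long towards its -y. Origin on the bench, 30 mm from the middle of the head towards the handle; its length lies along its y, z up.
- gouge: Bystander, to be left alone: carving gouge lying near the far edge of the work area, about 257 mm long along its y and 26 mm high, wooden handle to -y and steel blade to +y. Origin on the bench under the blade end of the handle (ferrule), z up.
- blank: Bystander, to be left alone: plain rectangular wood blank 45 x 80 x 50 mm, lying on the bench on the robot's side of the work area, long side along its y. Origin: centre of its underside, z up.

How it is judged:
By the outcome, as a careful person would: the job done as asked, in the order asked, and still so for the second after the job is handed in, with the robot touching nothing.
It also fails if it takes over 120 s, if anything falls off the work surface, if the arm or the gripper's body presses on something with over 40 N, if the wrist force passes 120 N, or if a joint passes its speed limit or range.

## Working session

There is one attempt and no reset: what is moved stays moved. The work goes in short steps, Python scripts to look and compute and a tool call to move; the robot and the scene stay as the last step left them, time stands still between calls to the robot, and variables do not carry over. Pictures are saved under pics/ and viewed, at most 14 in all, crops included, and the job is handed in when it is done.

Besides the shell and the picture viewer there is one more tool, called by a JSON object that holds its "op" and its "data", one argument or row to a line. move_arm: Moves the arm, as the interface text tells. Its arguments: {"type":"object","properties":{"plan":{"type":"array","items":{"type":"array"}},"squeeze":{"type":"number"}},"required":["plan"]}

```bash
ls; mkdir -p pics; cat > h.py <<'E'
import numpy as np, cv2
from scipy.spatial.transform import Rotation as R
from workcell import env
def cam(f):
    F=f["frame"].shape[0]/2/np.tan(np.radians(f["fovy"]/2))
    o=np.array(f["orientation"],float)
    M=o if o.shape==(3,3) else R.from_euler("xyz",o,degrees=True).as_matrix()
    return F,M,np.array(f["position"],float)
def ray(f,p):
    F,M,c=cam(f); d=M@np.array([(p[0]-f["cx"])/F,(p[1]-f["cy"])/F,1]); return c,d
def onz(f,p,z):
    c,d=ray(f,p); return c+d*(z-c[2])/d[2]
def cloud(f):
    F,M,c=cam(f); z=f["z_map"]; v,u=np.mgrid[:z.shape[0],:z.shape[1]]
    P=np.stack([(u-f["cx"])/F*z,(v-f["cy"])/F*z,z],-1)@M.T+c; P[z<=0]=np.nan; return P
def save(f,n): cv2.imwrite("pics/"+n,f["frame"][...,::-1])
E
python3 - <<'E'
from h import *
print(env.state())
for n in ("scene","top"):
    f=env.grab_frame(n); save(f,n+"0.png")
    print(n,f["fovy"],f["cx"],f["cy"],f["position"],f["orientation"])
    P=cloud(f)
    for l in "figure plinth_square plinth_round turntable drying_board mat mallet gouge blank".split():
        s=env.search_frame(f,l)[:2]; m=env.landmark_of(f,l)[:1]
        for k in s:
            q=np.array(k["point"]).round().astype(int); print(l,"S",k["score"],q,P[q[1],q[0]].round(0))
        for k in m: print(l,"L",k["score"],np.round(k["point"],1),onz(f,k["point"],0).round(0))
E
```

```text
pics
{'time_s': 0.0, 'qpos': array([ 6.80078077e+01,  1.83507972e+01,  8.97079423e+01, -1.50370555e-03,
        7.20447933e+01, -1.14695424e+00]), 'qvel': array([-0.05672311, -0.10665137,  0.09322604, -0.03999605, -0.10101525,
       -0.06923557]), 'effort': array([-1.61600005e-03, -4.12451649e+01, -2.31976676e+01,  7.26649957e-02,
        4.55050659e-02, -1.45644926e-04]), 'ee_pos': array([204.43056387, 536.86883537, 213.11835011]), 'ee_rot': array([-1.79896459e+02, -6.43046955e-04,  1.59155226e+02]), 'force': array([-0.9888156 , -0.36647083, -0.98781382]), 'torque': array([-0.00037913, -0.00888719,  0.01868985]), 'gripper_force': 0.0, 'gripper_width': 91.38189057181091}
scene 46.1900918398472 260.7315972134802 193.64969895803605 [1132.73539425 -681.70096699  817.65046103] [-129.05205318   -0.70846059   39.31113191]
figure S 0.71 [256 194] [601. -37. 138.]
figure S 0.45 [344 213] [756. 132.  51.]
figure L 0.87 [255.6 210.4] [538.  39.  -0.]
plinth_square S 0.85 [253 221] [597. -43.  53.]
plinth_square S 0.26 [260 238] [631. -57.  25.]
plinth_square L 0.65 [252.9 221.7] [561.  -1.   
[... 940 characters left out ...]
561. -16.  80.]
plinth_square L 0.87 [270.4 186.2] [591. -24.   0.]
plinth_round S 0.66 [150 211] [527. 282.  64.]
plinth_round L 0.97 [152.4 210.4] [531. 291.   0.]
turntable S 0.67 [264 172] [626.  -7.  21.]
turntable L 0.92 [269.5 187.9] [586. -22.   0.]
drying_board S 0.71 [164 206] [540. 253.  34.]
drying_board L 0.65 [152.8 214.8] [519. 290.   0.]
mat S 0.73 [385 212] [ 517. -326.    0.]
mat L 0.72 [381.  212.1] [ 517. -316.    0.]
mallet S 0.89 [200 127] [739. 155.  62.]
mallet L 0.81 [203.9 132.8] [737. 152.   0.]
gouge S 0.7 [353 136] [ 717. -242.   25.]
gouge L 0.92 [340.3 138.2] [ 717. -214.    0.]
blank S 0.84 [187 277] [359. 192.  47.]
blank L 0.95 [192.1 277.1] [354. 186.   0.]
```

View pics/top0.png

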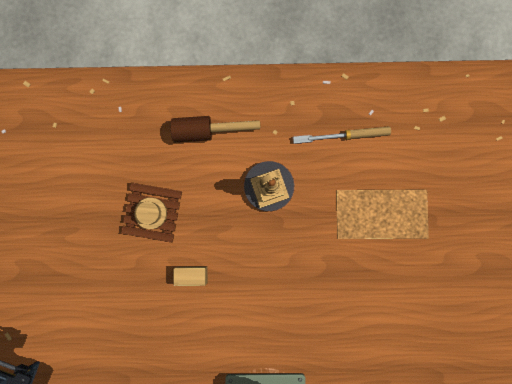

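View pics/scene0.png

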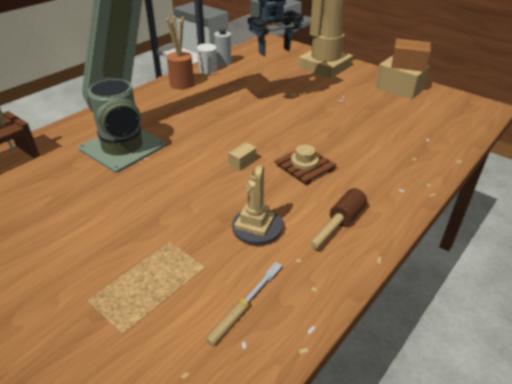

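The top view shows the figure and square plinth on the turntable at about (268,187), and the round plinth on the drying board at (150,212). The mat is empty at (382,214), with the mallet, gouge and blank clear of the work. The scene view agrees, so I'll measure finer from the depth maps.

```bash
cat > m.py <<'E'
from h import *
def rect(Q,n):
    (c,s,a)=cv2.minAreaRect(Q[:,:2].astype(np.float32)); print(n,len(Q),"rect",np.round(c,1),np.round(s,1),"ang",round(a,1),"zmed",np.median(Q[:,2]).round(1)); return c,s,a
def circ(Q,n):
    c,r=cv2.minEnclosingCircle(Q[:,:2].astype(np.float32)); h=cv2.convexHull(Q[:,:2].astype(np.float32))[:,0]
    A=np.c_[2*h,np.ones(len(h))]; x=np.linalg.lstsq(A,(h**2).sum(1),rcond=None)[0]
    print(n,len(Q),"circ",np.round(c,1),round(r,1),"hullfit",x[:2].round(1),np.sqrt(x[2]+x[:2]@x[:2]).round(1),"zmed",np.median(Q[:,2]).round(1))
def sel(P,x,y,r,z0,z1):
    m=(np.hypot(P[...,0]-x,P[...,1]-y)<r)&(P[...,2]>z0)&(P[...,2]<z1); return P[m]
E
python3 - <<'E'
from m import *
f=env.grab_frame("top");g=env.grab_frame("scene")
for n,P in(("top",cloud(f)),("scene",cloud(g))):
    print(n)
    for z0,z1,c,nn in((18,30,1,"tt"),(33,43,0,"sqfoot"),(62,74,0,"sqtop"),(30,74,0,"sq all"),(150,185,0,"figboard+"),(185,215,0,"figtop")):
        Q=sel(P,588,-22,85,z0,z1)
        if len(Q)>5: (circ if c else rect)(Q,nn)
    for z0,z1,c,nn in((15,30,0,"board"),(33,43,1,"rfoot"),(62,74,1,"rtop")):
        Q=sel(P,525,288,105,z0,z1)
        if len(Q)>5: (circ if c else rect)(Q,nn)
    H=f if n=="top" else g
    rgb=H["frame"].astype(int); m=(P[...,0]>420)&(P[...,0]<610)&(P[...,1]<-150)&(P[...,1]>-500)&(P[...,2]>-6)&(P[...,2]<10)
    # mat lighter yellow
    mm=m&(rgb[...,1]>105); k=cv2.morphologyEx(mm.astype(np.uint8),cv2.MORPH_OPEN,np.ones((5,5)))>0
    rect(P[k],"mat")
E
```

```text
top
tt 1003 circ [590.2 -19.1] 65.9 hullfit [590.2 -19.1] 65.3 zmed 23.0
sqfoot 374 rect [583.  -20.2] [79.9 79.8] ang 18.4 zmed 37.1
sqtop 175 rect [582.5 -20.4] [57.  58.1] ang 18.5 zmed 67.1
sq all 582 rect [582.9 -20.2] [80.  79.9] ang 18.4 zmed 38.4
figboard+ 97 rect [579.2 -18.8] [25.4 41.1] ang 13.8 zmed 159.8
figtop 161 rect [588.4 -19.2] [24.9 42.3] ang 25.9 zmed 197.6
board 1543 rect [526.  289.4] [137.4 136.2] ang 79.2 zmed 22.4
rfoot 315 circ [522.8 288.5] 41.2 hullfit [522.8 288.2] 40.4 zmed 36.7
rtop 408 circ [522.8 288.3] 29.2 hullfit [522.5 288.4] 28.5 zmed 66.5
mat 4465 rect [ 511.1 -321.4] [246.  135.4] ang 89.1 zmed 2.2
scene
tt 708 circ [589.6 -19.8] 68.9 hullfit [589.5 -19.6] 66.6 zmed 24.2
sqfoot 286 rect [582.9 -21.4] [81.7 84. ] ang 19.6 zmed 37.9
sqtop 168 rect [583.  -21.3] [58.2 61. ] ang 17.4 zmed 68.1
sq all 653 rect [582.9 -21.4] [81.7 84. ] ang 19.6 zmed 44.0
figboard+ 186 rect [585.7 -23.4] [32.6 45.2] ang 25.7 zmed 164.7
figtop 112 rect [588.7 -21.4] [25.9 42.9] ang 28.0 zmed 196.5
board 783 rect [524.9 288.1] [141.3 141.4] ang 78.4 zmed 23.6
rfoot 175 circ [522.4 286.2] 42.3 hullfit [522.5 287.5] 40.8 zmed 38.3
rtop 188 circ [520.7 286.9] 30.9 hullfit [522.1 287.5] 29.0 zmed 67.8
mat 10131 rect [ 515. -325.] [349.9 189.9] ang 90.0 zmed 1.5
```

{"op": "move_arm", "data": {
  "plan": [
    [[3,-4,3],-8,0],
    [[3,-4,3],-8,0],
    [[3,-4,3],-8,0],
    [[3,-4,2],-8,0],
    [[3,-4,2],-8,0]
  ]
}}

```text
time_s: 2.5
ee_pos: [338.2, 358.8, 329.5]
ee_rot: [179.9, -0.0, 118.9]
force: [1.2, -0.7, 0.3]
gripper_width: 91.0
gripper_force: 0.0
```

{"op": "move_arm", "data": {
  "plan": [
    [[2,-3.5,0.5],-8.5,0],
    [[2,-3.5,0.5],-8.5,0],
    [[2,-3.5,0.5],-8.5,0],
    [[2,-3.5,0.5],-8.5,0],
    [[2,-3.5,0.5],-8.5,0]
  ]
}}

```text
time_s: 3.0
ee_pos: [438.0, 183.7, 353.7]
ee_rot: [180.0, -0.0, 76.3]
force: [0.9, -0.4, 0.0]
gripper_width: 91.4
gripper_force: 0.0
```

{"op": "move_arm", "data": {
  "plan": [
    [[2,-3.5,0.5],-8.5,0],
    [[2,-3.5,0.5],-8.5,0],
    [[2,-3.5,0.5],-8.5,0],
    [[2,-3.5,0.5],-8.5,0],
    [[0,-3.5,0.5],-8.5,0]
  ]
}}

```text
time_s: 3.5
ee_pos: [519.3, 8.5, 377.6]
ee_rot: [180.0, 0.0, 33.8]
force: [-0.7, 0.1, -0.8]
gripper_width: 91.2
gripper_force: 0.0
```

```bash
python3 - <<'E'
from m import *
f=env.grab_frame("wrist"); save(f,"w1.png"); s=env.state(); print(s["time_s"],s["ee_pos"],s["ee_rot"],f["position"],f["orientation"],f["fovy"])
P=cloud(f)
for z0,z1,c,nn in((18,30,1,"tt"),(33,43,0,"sqfoot"),(62,74,0,"sqtop"),(170,182,0,"figboard"),(185,198,0,"f190"),(196,215,0,"figtop")):
    Q=sel(P,588,-22,85,z0,z1)
    if len(Q)>5: (circ if c else rect)(Q,nn)
print(env.landmark_of(f,"figure")[:2],env.search_frame(f,"figure")[:2])
E
```

```text
3.55 [518.53016855   3.6578269  378.76044691] [1.79710827e+02 1.34447255e-01 3.32922521e+01] [578.9233141   48.25047176 547.67329292] [ 1.65149214e+02  1.98961520e-02 -5.61936027e+01] 59.1016772979749
tt 2829 circ [588.6 -17.9] 65.9 hullfit [588.6 -18. ] 65.5 zmed 23.2
sqfoot 1058 rect [581.6 -18.9] [80.1 80. ] ang 18.4 zmed 37.2
sqtop 553 rect [581.4 -19. ] [57.9 58.3] ang 18.5 zmed 67.1
figboard 108 rect [584.6 -19.3] [30.  43.5] ang 25.9 zmed 178.5
f190 348 rect [586.5 -18.3] [25.7 42.5] ang 25.9 zmed 190.8
figtop 434 rect [591.4 -16.1] [14.8 32.8] ang 25.9 zmed 201.2
[{'point': [300.7, 118.1], 'score': 0.73}] [{'point': [307.0, 117.5], 'score': 0.67}]
```

View pics/w1.png

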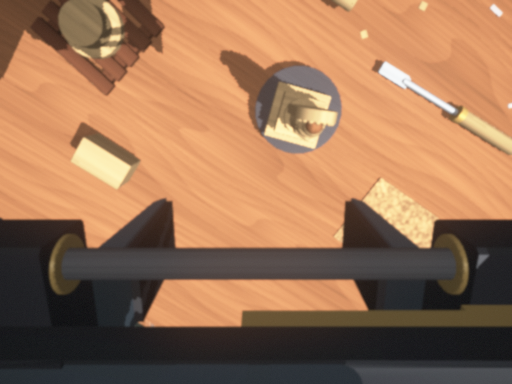

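The close wrist view shows the figure at about (308,118). Its back board is towards the top of the image (world +x) and its head in front, so the figure's yaw is about 26° with the board centre near (591.5,-17). I'll grasp there.

{"op": "move_arm", "data": {
  "plan": [
    [[3.7,-1.0,0],-4,0],
    [[3.5,-1.0,0],-3.5,0],
    [[0,0,-3],0,0],
    [[0,0,-4],0,0],
    [[0,0,0],0,0]
  ],
  "squeeze": 15
}}

```text
time_s: 4.15
ee_pos: [586.0, -8.5, 301.9]
ee_rot: [-179.6, 0.7, 26.8]
force: [-0.3, -0.1, -1.0]
gripper_width: 91.1
gripper_force: 0.0
```

```bash
python3 - <<'E'
from m import *
f=env.grab_frame("wrist"); s=env.state(); print(s["time_s"],s["ee_pos"],s["ee_rot"])
P=cloud(f)
for z0,z1,c,nn in((18,30,1,"tt"),(33,43,0,"sqfoot"),(62,74,0,"sqtop"),(185,198,0,"f190"),(196,215,0,"figtop")):
    Q=sel(P,588,-22,85,z0,z1)
    if len(Q)>5: (circ if c else rect)(Q,nn)
E
```

```text
4.2 [587.90043785  -8.59854367 305.90851131] [-179.80021218    0.31968849   26.77448774]
tt 3502 circ [588.5 -18. ] 66.0 hullfit [588.5 -18. ] 65.5 zmed 23.2
sqfoot 1173 rect [581.5 -19.1] [80.2 80. ] ang 18.3 zmed 37.2
sqtop 553 rect [581.6 -19.1] [58. 58.] ang 18.4 zmed 67.2
f190 523 rect [587.5 -18.7] [24.7 42.7] ang 25.9 zmed 191.5
figtop 626 rect [591.6 -16. ] [14.8 32.5] ang 25.3 zmed 201.2
```

{"op": "move_arm", "data": {
  "plan": [
    [[0.4,-0.8,-3],-0.8,0],
    [[0,0,-4],0,0],
    [[0,0,-4],0,0],
    [[0,0,-3],0,0],
    [[0,0,0],0,0]
  ]
}}

```text
time_s: 4.7
ee_pos: [592.4, -17.0, 166.9]
ee_rot: [-179.9, 0.2, 25.9]
force: [0.6, -0.8, -0.5]
gripper_width: 91.3
gripper_force: 0.0
```

{"op": "move_arm", "data": {
  "plan": [
    [[0,0,-1.5],0,0],
    [[0,0,-1],0,0],
    [[0,0,0],0,0.3],
    [[0,0,0],0,0.5],
    [[0,0,0],0,0.6]
  ]
}}

```text
time_s: 5.2
ee_pos: [594.4, -17.8, 144.8]
ee_rot: [179.9, -0.1, 25.9]
force: [-0.1, 1.0, -0.2]
gripper_width: 70.3
gripper_force: 0.0
```

{"op": "move_arm", "data": {
  "plan": [
    [[0,0,0],0,0.7],
    [[0,0,0],0,0.7],
    [[0,0,0],0,0.7],
    [[0,0,0],0,0.7],
    [[0,0,0],0,0.7]
  ]
}}

```text
time_s: 5.7
ee_pos: [593.5, -17.7, 143.5]
ee_rot: [-180.0, -0.0, 25.9]
force: [0.2, 0.3, 1.2]
gripper_width: 44.0
gripper_force: 15.0
```

{"op": "move_arm", "data": {
  "plan": [
    [[0,0,0.5],0,0.7],
    [[0,0,1],0,0.7],
    [[0,0,2],0,0.7],
    [[0,0,2],0,0.7],
    [[0,-1,1],0,0.7]
  ]
}}

```text
time_s: 6.2
ee_pos: [594.4, -27.4, 210.8]
ee_rot: [179.9, -0.2, 25.9]
force: [-0.1, -0.6, -1.5]
gripper_width: 43.9
gripper_force: 15.0
```

{"op": "move_arm", "data": {
  "plan": [
    [[-0.5,-2,0],0,0.7],
    [[-0.5,-3,0],0,0.7],
    [[-0.5,-3,0],0,0.7],
    [[-0.5,-3,0],0,0.7],
    [[-0.5,-3,0],0,0.7]
  ]
}}

```text
time_s: 6.7
ee_pos: [567.8, -169.7, 208.3]
ee_rot: [180.0, 0.0, 25.8]
force: [-0.1, 1.1, -2.1]
gripper_width: 43.8
gripper_force: 15.0
```

{"op": "move_arm", "data": {
  "plan": [
    [[-0.5,-3,0],0,0.7],
    [[-0.5,-3,0],0,0.7],
    [[-0.5,-3,0],0,0.7],
    [[-0.5,-3,0],0,0.7],
    [[-0.5,-3,0],0,0.7]
  ]
}}

```text
time_s: 7.2
ee_pos: [542.6, -319.7, 208.3]
ee_rot: [180.0, 0.0, 25.8]
force: [-0.1, -0.3, -1.7]
gripper_width: 43.9
gripper_force: 15.0
```

{"op": "move_arm", "data": {
  "plan": [
    [[-0.5,-3,0],0,0.7],
    [[-0.5,-2,0],0,0.7],
    [[-0.5,-1,0],0,0.7],
    [[0,0,0],0,0.7],
    [[0,0,0],0,0.7]
  ]
}}

```text
time_s: 7.7
ee_pos: [528.5, -376.9, 208.3]
ee_rot: [-179.9, -0.0, 25.9]
force: [0.0, -0.4, -1.3]
gripper_width: 43.7
gripper_force: 15.0
```

```bash
python3 - <<'E'
from m import *
f=env.grab_frame("scene"); save(f,"s2.png");s=env.state(); print(s["time_s"],s["ee_pos"],s["gripper_force"])
P=cloud(f)
Q=sel(P,520,-385,40,30,160);print(np.percentile(Q[:,2],[0,1,5]))
t=env.grab_frame("top");
r=t["frame"].astype(int);Pt=cloud(t)
k=(Pt[...,2]>1.2)&(Pt[...,2]<8)&(Pt[...,0]>430)&(Pt[...,0]<600)&(Pt[...,1]<-180)&(Pt[...,1]>-460)
k=cv2.morphologyEx(k.astype(np.uint8),cv2.MORPH_OPEN,np.ones((3,3)))>0
rect(Pt[k],"mat")
w=env.grab_frame("wrist");save(w,"w2.png")
E
```

```text
7.75 [ 528.70161427 -376.64718112  208.3974658 ] 14.969202429056168
[131.81950647 133.03425956 135.74589036]
mat 520 rect [ 513.8 -309.6] [212.7 124.6] ang 86.5 zmed 3.1
```

View pics/s2.png

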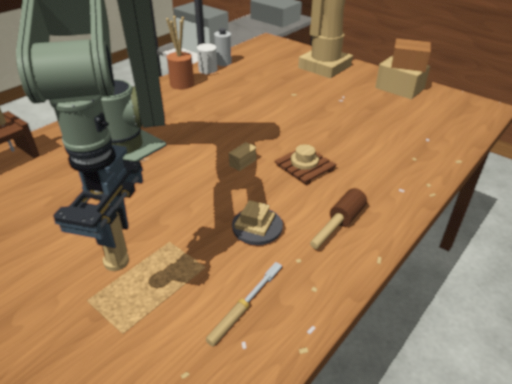

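The scene view shows the figure held upright over the mat at about (115,250), and the square plinth undisturbed at (256,218). Its foot is about 132 mm up, so it goes down about 129 mm.

{"op": "move_arm", "data": {
  "plan": [
    [[-0.6,-0.8,-2],0,0.7],
    [[0,0,-3.5],0,0.7],
    [[0,0,-3.5],0,0.7],
    [[0,0,-2],0,0.7],
    [[0,0,-1],0,0.7]
  ]
}}

```text
time_s: 8.35
ee_pos: [521.8, -384.1, 86.0]
ee_rot: [-179.8, 0.1, 25.9]
force: [0.2, -0.4, -0.5]
gripper_width: 44.2
gripper_force: 15.0
```

{"op": "move_arm", "data": {
  "plan": [
    [[0,0,-0.3],0,0.7],
    [[0,0,-0.1],0,0.7],
    [[0,0,0],0,0.7],
    [[0,0,0],0,0.7],
    [[0,0,0],0,0.7]
  ]
}}

```text
time_s: 8.85
ee_pos: [522.9, -386.1, 85.3]
ee_rot: [179.9, -0.0, 25.9]
force: [0.3, -0.6, -1.0]
gripper_width: 43.9
gripper_force: 15.0
```

```bash
python3 - <<'E'
from m import *
s=env.state(); print(s["time_s"],s["ee_pos"],s["force"],s["effort"])
P=cloud(env.grab_frame("scene"));F=sel(P,515,-390,26,-10,15);Q=sel(P,522,-385,60,-5,60)
print(np.percentile(F[:,2],[0,5,50]))
h,e=np.histogram(Q[:,2],bins=np.arange(-5,40,1.5));print(dict(zip(e.round(1),h)))
E
```

```text
8.85 [ 522.9063807  -386.10626652   85.27296531] [ 0.33467811 -0.58038026 -0.97033417] [ 3.80632770e-02 -5.08892405e+01 -2.14183420e+01  6.83380687e-02
 -6.93080976e-03  2.20957882e-04]
[-0.74635825  0.36008325  3.97185827]
{np.float64(-5.0): np.int64(0), np.float64(-3.5): np.int64(6), np.float64(-2.0): np.int64(47), np.float64(-0.5): np.int64(118), np.float64(1.0): np.int64(350), np.float64(2.5): np.int64(513), np.float64(4.0): np.int64(309), np.float64(5.5): np.int64(67), np.float64(7.0): np.int64(5), np.float64(8.5): np.int64(2), np.float64(10.0): np.int64(10), np.float64(11.5): np.int64(6), np.float64(13.0): np.int64(11), np.float64(14.5): np.int64(12), np.float64(16.0): np.int64(9), np.float64(17.5): np.int64(11), np.float64(19.0): np.int64(12), np.float64(20.5): np.int64(19), np.float64(22.0): np.int64(26), np.float64(23.5): np.int64(39), np.float64(25.0): np.int64(33), np.float64(26.5): np.int64(6), np.float64(28.0): np.int64(13), np.float64(29.5): np.int64(9), np.float64(31.0): np.int64(8), np.float64(32.5): np.int64(12), np.float64(34.0): np.int64(13), np.float64(35.5): np.int64(12), np.float64(37.0): np.int64(7)}
```

Still about 5–6 mm above. Creeping down while watching the force.

{"op": "move_arm", "data": {
  "plan": [
    [[0,0,-0.2],0,0.7],
    [[0,0,-0.2],0,0.7],
    [[0,0,0],0,0.7],
    [[0,0,0],0,0.7]
  ]
}}

```text
time_s: 9.3
ee_pos: [522.4, -385.7, 80.1]
ee_rot: [-180.0, 0.0, 25.9]
force: [-0.1, 0.4, -1.1]
gripper_width: 44.0
gripper_force: 15.0
```

{"op": "move_arm", "data": {
  "plan": [
    [[0,0,-0.1],0,0.7],
    [[0,0,0],0,0.7],
    [[0,0,0],0,0.7]
  ]
}}

```text
time_s: 9.6
ee_pos: [522.5, -385.8, 79.3]
ee_rot: [180.0, 0.0, 25.9]
force: [0.8, 0.5, -0.6]
gripper_width: 44.1
gripper_force: 15.0
```

{"op": "move_arm", "data": {
  "plan": [
    [[0,0,-0.1],0,0.7],
    [[0,0,0],0,0.7],
    [[0,0,0],0,0.7]
  ]
}}

```text
time_s: 9.9
ee_pos: [522.6, -385.8, 78.4]
ee_rot: [180.0, -0.0, 25.9]
force: [-0.2, 0.2, -1.4]
gripper_width: 43.8
gripper_force: 15.0
```

{"op": "move_arm", "data": {
  "plan": [
    [[0,0,-0.1],0,0.7],
    [[0,0,0],0,0.7],
    [[0,0,0],0,0.7]
  ]
}}

```text
time_s: 10.2
ee_pos: [522.7, -385.7, 78.3]
ee_rot: [180.0, -0.0, 25.9]
force: [-1.4, 2.6, 5.3]
gripper_width: 43.8
gripper_force: 15.0
```

{"op": "move_arm", "data": {
  "plan": [
    [[0,0,-0.05],0,0.7],
    [[0,0,0],0,0.7],
    [[0,0,0],0,0.7]
  ]
}}

```text
time_s: 10.5
ee_pos: [522.7, -385.6, 78.3]
ee_rot: [180.0, -0.0, 25.9]
force: [-1.7, 2.4, 7.5]
gripper_width: 43.6
gripper_force: 15.0
```

{"op": "move_arm", "data": {
  "plan": [
    [[0,0,0.05],0,0.5],
    [[0,0,0],0,0.3],
    [[0,0,0],0,0.1],
    [[0,0,0],0,0],
    [[0,0,0],0,0]
  ]
}}

```text
time_s: 11.0
ee_pos: [522.4, -385.8, 77.0]
ee_rot: [-180.0, 0.0, 25.9]
force: [0.2, -0.6, 0.2]
gripper_width: 74.8
gripper_force: 0.0
```

{"op": "move_arm", "data": {
  "plan": [
    [[0,0,1],0,0],
    [[0,0,3],0,0],
    [[0,0,4],0,0],
    [[0,0,5],0,0],
    [[0,1,5],0,0]
  ]
}}

```text
time_s: 11.5
ee_pos: [522.2, -376.6, 258.7]
ee_rot: [179.9, 0.0, 25.8]
force: [1.4, -0.1, -0.5]
gripper_width: 91.5
gripper_force: 0.0
```

{"op": "move_arm", "data": {
  "plan": [
    [[1,4,4],-2,0],
    [[1,5,2],-2,0],
    [[1,5,0],-2,0],
    [[1,5,0],-2,0],
    [[1,5,0],0,0]
  ]
}}

```text
time_s: 12.0
ee_pos: [569.8, -146.6, 310.6]
ee_rot: [179.9, -0.1, 17.8]
force: [1.4, -0.0, 0.3]
gripper_width: 91.0
gripper_force: 0.0
```

```bash
cat > look.py <<'E'
from m import *
import sys
s=env.state(); print(s["time_s"],s["ee_pos"].round(1),s["ee_rot"].round(1))
def tt(P):
    for z0,z1,c,nn in((18,30,1,"tt"),(33,43,0,"foot"),(62,74,0,"top"),(33,43,1,"footc"),(62,74,1,"topc")):
        Q=sel(P,588,-22,85,z0,z1)
        if len(Q)>5: (circ if c else rect)(Q,nn)
def fig(P,x,y,b):
    for a,c in((b+100,b+116),(b+118,b+134),(b+128,b+145)):
        Q=sel(P,x,y,40,a,c)
        if len(Q)>5: rect(Q,f"fig{a}")
def bd(P):
    for z0,z1,c,nn in((15,30,0,"board"),(33,43,1,"rfoot"),(62,74,1,"rtop"),(33,43,0,"foot"),(62,74,0,"top")):
        Q=sel(P,525,288,105,z0,z1)
        if len(Q)>5: (circ if c else rect)(Q,nn)
E
python3 - <<'E'
from look import *
for n in("top","scene","wrist"):
    f=env.grab_frame(n); P=cloud(f); print(n); tt(P); fig(P,515,-388,3)
    if n=="scene": save(f,"s3.png")
E
```

```text
12.0 [ 569.8 -146.6  310.6] [ 1.799e+02 -1.000e-01  1.780e+01]
top
tt 996 circ [590.1 -19.4] 66.0 hullfit [590.2 -19.2] 65.4 zmed 23.0
foot 401 rect [583.  -20.3] [80.1 80. ] ang 18.6 zmed 37.1
top 527 rect [582.7 -20.2] [57.8 58. ] ang 18.5 zmed 67.1
footc 401 circ [582.9 -20.3] 55.0 hullfit [583.2 -20.2] 50.7 zmed 37.1
topc 527 circ [582.5 -19.9] 39.0 hullfit [581.6 -19.6] 35.4 zmed 67.1
scene
tt 697 circ [588.9 -19.8] 67.8 hullfit [589.8 -19.8] 66.1 zmed 24.3
foot 278 rect [582.7 -22.6] [81.4 83.3] ang 19.3 zmed 38.1
top 390 rect [581.8 -19.8] [58.9 63.2] ang 17.7 zmed 68.0
footc 278 circ [583.2 -20.9] 54.5 hullfit [585.6 -21.8] 49.3 zmed 38.1
topc 390 circ [582.7 -20.5] 39.0 hullfit [582.2 -21.3] 35.9 zmed 68.0
fig103 111 rect [ 526.3 -388.4] [39.4 33.9] ang 66.9 zmed 111.7
fig121 139 rect [ 519.9 -389.8] [24.5 44. ] ang 27.9 zmed 130.3
fig131 104 rect [ 523.3 -388.1] [16.7 35.6] ang 28.6 zmed 136.2
wrist
tt 4031 circ [588.6 -18.2] 65.9 hullfit [588.6 -18.3] 65.5 zmed 23.3
foot 1343 rect [581.3 -19.4] [78.4 80.3] ang 18.4 zmed 37.3
top 2439 rect [581.3 -19.3] [57.9 58.9] ang 18.3 zmed 67.3
footc 1343 circ [581.6 -19.6] 55.5 hullfit [581.  -19.2] 50.6 zmed 37.3
topc 2439 circ [581.6 -19.2] 40.1 hullfit [582.1 -18.9] 36.7 zmed 67.3
```

View pics/s3.png

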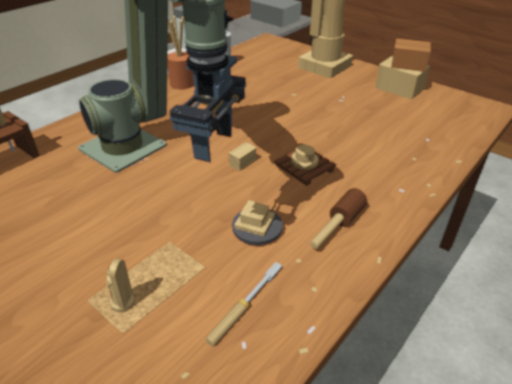

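The figure stands upright on the mat at (120,285). Next is the square plinth at about (582.2,-20), yaw 18.4°.

{"op": "move_arm", "data": {
  "plan": [
    [[0.4,4,0],0.6,0],
    [[0.4,4.3,0],0,0],
    [[0.4,4.3,-2],0,0],
    [[0,0,-4],0,0],
    [[0,0,0],0,0]
  ]
}}

```text
time_s: 12.65
ee_pos: [578.5, -22.7, 244.7]
ee_rot: [-179.8, 0.6, 18.5]
force: [-0.8, 0.6, 0.1]
gripper_width: 91.1
gripper_force: 0.0
```

{"op": "move_arm", "data": {
  "plan": [
    [[0,0,-4],0,0],
    [[0,0,-5],0,0],
    [[0,0,-4],0,0],
    [[0,0,-2],0,0],
    [[0,0,0],0,0]
  ]
}}

```text
time_s: 13.15
ee_pos: [580.7, -24.3, 97.8]
ee_rot: [-179.9, 0.3, 18.3]
force: [-0.7, -0.3, 0.3]
gripper_width: 91.1
gripper_force: 0.0
```

```bash
python3 - <<'E'
from look import *
P=cloud(env.grab_frame("wrist"))
tt(P)
E
```

```text
13.15 [580.7 -24.3  97.8] [-179.9    0.3   18.3]
tt 10542 circ [588.2 -18.3] 66.1 hullfit [588.5 -18.2] 65.6 zmed 23.3
foot 3835 rect [581.7 -19.1] [79.7 80.3] ang 18.2 zmed 37.3
top 8196 rect [581.5 -19.2] [58.3 58.1] ang 18.2 zmed 67.2
footc 3835 circ [581.5 -18.9] 55.7 hullfit [581.4 -19.8] 52.0 zmed 37.3
topc 8196 circ [581.2 -19.2] 40.4 hullfit [582.  -19.8] 37.2 zmed 67.2
```

{"op": "move_arm", "data": {
  "plan": [
    [[0.1,0.4,-1.5],0,0],
    [[0,0,-1],0,0],
    [[0,0,0],0,0],
    [[0,0,0],0,0]
  ]
}}

```text
time_s: 13.6
ee_pos: [583.5, -18.9, 75.6]
ee_rot: [179.9, -0.1, 18.4]
force: [-0.3, 0.8, 0.4]
gripper_width: 91.3
gripper_force: 0.0
```

{"op": "move_arm", "data": {
  "plan": [
    [[-0.1,-0.1,-2],0,0],
    [[0,0,-1],0,0],
    [[0,0,-0.3],0,0],
    [[0,0,0],0,0],
    [[0,0,0],0,0.15]
  ],
  "squeeze": 15
}}

```text
time_s: 14.1
ee_pos: [582.3, -19.4, 42.0]
ee_rot: [180.0, -0.1, 18.5]
force: [-0.5, -0.3, 1.0]
gripper_width: 86.1
gripper_force: 0.0
```

{"op": "move_arm", "data": {
  "plan": [
    [[0,0,0],0,0.3],
    [[0,0,0],0,0.4],
    [[0,0,0],0,0.5],
    [[0,0,0],0,0.6],
    [[0,0,0],0,0.6]
  ]
}}

```text
time_s: 14.6
ee_pos: [581.8, -19.4, 41.6]
ee_rot: [180.0, -0.0, 18.5]
force: [-0.3, -0.3, 2.2]
gripper_width: 58.2
gripper_force: 15.0
```

{"op": "move_arm", "data": {
  "plan": [
    [[0,0,0.5],0,0.6],
    [[0,0,1.5],0,0.6],
    [[0,0,2],0,0.6],
    [[0,-1,2],0,0.6],
    [[-0.5,-2.5,0],-3.5,0.6]
  ]
}}

```text
time_s: 15.1
ee_pos: [579.2, -53.7, 104.3]
ee_rot: [179.9, -0.3, 15.0]
force: [0.5, -0.8, -1.0]
gripper_width: 57.7
gripper_force: 15.0
```

{"op": "move_arm", "data": {
  "plan": [
    [[-1,-3,0],-3,0.6],
    [[-1,-3,0],-3,0.6],
    [[-1,-3,0],-3,0.6],
    [[-1,-3,0],-3,0.6],
    [[-1,-3,0],-3,0.6]
  ]
}}

```text
time_s: 15.6
ee_pos: [526.0, -205.6, 101.3]
ee_rot: [180.0, 0.0, -0.2]
force: [0.5, 0.4, -1.3]
gripper_width: 57.9
gripper_force: 15.0
```

{"op": "move_arm", "data": {
  "plan": [
    [[-0.5,-2.5,0],0,0.6],
    [[-0.5,-1.5,0],0,0.6],
    [[-0.5,-0.8,0],0,0.6],
    [[0,0,0],0,0.6],
    [[0,0,0],0,0.6]
  ]
}}

```text
time_s: 16.1
ee_pos: [511.7, -251.6, 101.3]
ee_rot: [-180.0, 0.0, -0.0]
force: [0.2, 1.5, -1.3]
gripper_width: 57.8
gripper_force: 15.0
```

{"op": "move_arm", "data": {
  "plan": [
    [[0,0,-2.5],0,0.6],
    [[0,0,-2.5],0,0.6],
    [[0,0,-1.5],0,0.6],
    [[0,0,-0.6],0,0.6],
    [[0,0,0],0,0.6]
  ]
}}

```text
time_s: 16.6
ee_pos: [511.7, -251.4, 29.8]
ee_rot: [-180.0, 0.1, 0.0]
force: [0.4, -0.1, -1.5]
gripper_width: 57.9
gripper_force: 15.0
```

{"op": "move_arm", "data": {
  "plan": [
    [[0,0,-0.3],0,0.6],
    [[0,0,-0.2],0,0.6],
    [[0,0,0],0,0.6],
    [[0,0,0],0,0.6]
  ]
}}

```text
time_s: 17.0
ee_pos: [511.9, -252.6, 25.8]
ee_rot: [180.0, -0.0, -0.0]
force: [-0.2, -0.7, -1.9]
gripper_width: 58.2
gripper_force: 15.0
```

{"op": "move_arm", "data": {
  "plan": [
    [[0,0,-0.1],0,0.6],
    [[0,0,0],0,0.6],
    [[0,0,0],0,0.6]
  ]
}}

```text
time_s: 17.3
ee_pos: [511.8, -252.5, 24.5]
ee_rot: [180.0, -0.0, -0.0]
force: [0.4, 0.2, -1.5]
gripper_width: 58.0
gripper_force: 15.0
```

{"op": "move_arm", "data": {
  "plan": [
    [[0,0,-0.1],0,0.6],
    [[0,0,0],0,0.6],
    [[0,0,0],0,0.6]
  ]
}}

```text
time_s: 17.6
ee_pos: [511.7, -252.5, 23.3]
ee_rot: [180.0, 0.0, -0.0]
force: [0.1, 0.7, -2.4]
gripper_width: 58.0
gripper_force: 15.0
```

{"op": "move_arm", "data": {
  "plan": [
    [[0,0,-0.1],0,0.6],
    [[0,0,0],0,0.6],
    [[0,0,0],0,0.6]
  ]
}}

```text
time_s: 17.9
ee_pos: [511.7, -252.4, 22.4]
ee_rot: [180.0, 0.0, -0.0]
force: [0.0, 0.4, -0.9]
gripper_width: 57.9
gripper_force: 15.0
```

{"op": "move_arm", "data": {
  "plan": [
    [[0,0,-0.1],0,0.6],
    [[0,0,0],0,0.6],
    [[0,0,0],0,0.6]
  ]
}}

```text
time_s: 18.2
ee_pos: [511.7, -252.4, 21.3]
ee_rot: [180.0, 0.0, -0.0]
force: [-0.1, -0.3, -2.1]
gripper_width: 58.0
gripper_force: 15.0
```

{"op": "move_arm", "data": {
  "plan": [
    [[0,0,-0.1],0,0.6],
    [[0,0,0],0,0.6],
    [[0,0,0],0,0.6]
  ]
}}

```text
time_s: 18.5
ee_pos: [511.9, -252.6, 20.7]
ee_rot: [180.0, -0.0, -0.0]
force: [-0.3, 0.1, 0.1]
gripper_width: 57.7
gripper_force: 15.0
```

{"op": "move_arm", "data": {
  "plan": [
    [[0,0,-0.05],0,0.6],
    [[0,0,0],0,0.4],
    [[0,0,0],0,0.2],
    [[0,0,0],0,0],
    [[0,0,0],0,0]
  ]
}}

```text
time_s: 19.0
ee_pos: [511.7, -252.4, 19.7]
ee_rot: [180.0, 0.0, -0.0]
force: [-0.0, -0.6, -0.6]
gripper_width: 79.2
gripper_force: 0.0
```

{"op": "move_arm", "data": {
  "plan": [
    [[0,0,0],0,0],
    [[0,0,1],0,0],
    [[0,0,4],0,0],
    [[0,0,5],0,0],
    [[0,1,5],0,0]
  ]
}}

```text
time_s: 19.5
ee_pos: [511.6, -243.2, 171.1]
ee_rot: [180.0, -0.0, -0.1]
force: [0.9, -0.2, -0.2]
gripper_width: 91.4
gripper_force: 0.0
```

{"op": "move_arm", "data": {
  "plan": [
    [[0,4,5],5,0],
    [[0,5,3],5,0],
    [[0,5,0],5,0],
    [[0,5,0],5,0],
    [[0,5,0],5,0]
  ]
}}

```text
time_s: 20.0
ee_pos: [511.4, -16.8, 234.9]
ee_rot: [179.9, -0.1, 25.1]
force: [2.3, 0.3, 0.3]
gripper_width: 91.6
gripper_force: 0.0
```

{"op": "move_arm", "data": {
  "plan": [
    [[0,5,0],5,0],
    [[0,5,0],5,0],
    [[0,5,0],5,0],
    [[0,5,0],5,0],
    [[0,3,0],5,0]
  ]
}}

```text
time_s: 20.5
ee_pos: [511.2, 214.9, 234.5]
ee_rot: [-180.0, -0.1, 50.3]
force: [0.6, -0.2, -0.1]
gripper_width: 91.2
gripper_force: 0.0
```

```bash
python3 - <<'E'
from look import *
for n in("top","scene","wrist"):
    f=env.grab_frame(n); P=cloud(f); print(n); bd(P)
    Q=sel(P,512,-253,70,35,55)
    if len(Q)>5:rect(Q,"sq on mat")
    Q=sel(P,512,-253,70,11,22)
    if len(Q)>5:rect(Q,"sqfoot on mat")
    if n!="wrist": fig(P,515,-388,3); tt(P)
    save(f,n+"4.png")
E
```

```text
20.5 [511.2 214.9 234.5] [-1.80e+02 -1.00e-01  5.03e+01]
top
board 311 rect [529.1 240.6] [154.4  50.8] ang 19.0 zmed 22.7
rfoot 31 circ [529.9 259.7] 26.3 hullfit [524.6 283.7] 35.6 zmed 37.4
foot 31 rect [530.8 254.7] [52.7 10.3] ang 11.2 zmed 37.4
sq on mat 527 rect [ 514.4 -253.6] [59.9 56.2] ang 89.3 zmed 45.8
sqfoot on mat 386 rect [ 512.9 -253.5] [81.2 78.7] ang 89.2 zmed 16.3
fig103 46 rect [ 516.4 -389.5] [30.2 43.8] ang 25.2 zmed 113.6
fig121 114 rect [ 518.5 -387.1] [24.1 42.8] ang 25.5 zmed 130.7
fig131 79 rect [ 524.  -386.7] [14.6 30.8] ang 31.3 zmed 136.2
tt 1943 circ [589.9 -19.4] 66.0 hullfit [590.  -19.3] 65.4 zmed 23.1
scene
board 787 rect [525.5 288.8] [138.9 141.7] ang 79.2 zmed 23.6
rfoot 182 circ [522.7 286.2] 42.7 hullfit [523.1 286.7] 41.2 zmed 37.8
rtop 185 circ [521.6 289. ] 30.9 hullfit [522.5 288.6] 29.1 zmed 68.1
foot 182 rect [526.5 280.2] [80.6 70.6] ang 30.0 zmed 37.8
top 185 rect [523.3 288.1] [54.5 56. ] ang 36.1 zmed 68.1
sq on mat 575 rect [ 513.8 -253.4] [60.3 60.8] ang 89.5 zmed 46.7
sqfoot on mat 369 rect [ 512.9 -254. ] [81.3 82. ] ang 89.8 zmed 16.8
fig103 116 rect [ 517.  -390.6] [30.1 44.8] ang 27.1 zmed 111.6
fig121 142 rect [ 519.  -388.8] [24.8 43.1] ang 26.1 zmed 130.6
fig131 107 rect [ 523.6 -387.1] [15.  35.4] ang 25.9 zmed 136.2
tt 1457 circ [589.7 -19.5] 67.1 hullfit [589.7 -19.6] 66.0 zmed 24.2
wrist
board 8980 rect [524.4 290.8] [136.4 136.2] ang 79.3 zmed 23.2
rfoot 1937 circ [521.2 289.9] 41.0 hullfit [521.4 289.9] 40.6 zmed 37.3
rtop 2832 circ [521.4 289.9] 28.9 hullfit [521.5 289.8] 28.6 zmed 67.3
foot 1937 rect [521.8 289.7] [81.3 80.2] ang 48.0 zmed 37.3
top 2832 rect [521.5 289.6] [56.8 57.1] ang 50.7 zmed 67.3
```

View pics/scene4.png

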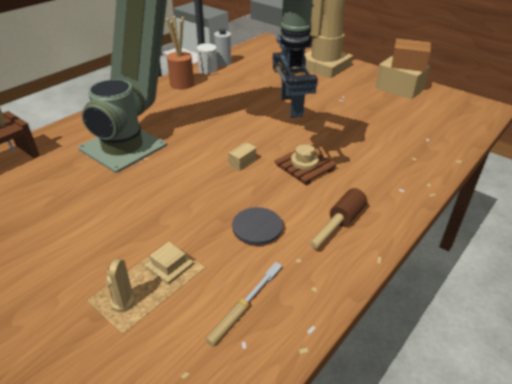

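The figure at (120,287) and the square plinth at (168,262) stand on the mat, and the turntable at (258,226) is clear. The round plinth is at about (522,289), on a board centred at (525.2,289.3) with yaw -10.8°.

{"op": "move_arm", "data": {
  "plan": [
    [[0.5,3.7,0],0,0],
    [[0.5,3.7,-2],0,0],
    [[0,0,-4],0,0],
    [[0,0,-4],0,0],
    [[0,0,0],0,0]
  ]
}}

```text
time_s: 21.15
ee_pos: [518.3, 282.3, 128.8]
ee_rot: [-179.8, 0.7, 49.9]
force: [-1.0, -1.2, -0.2]
gripper_width: 91.1
gripper_force: 0.0
```

{"op": "move_arm", "data": {
  "plan": [
    [[0,0,-3],0,0],
    [[0,0,-1],0,0],
    [[0,0,0],0,0],
    [[0,0,0],0,0]
  ]
}}

```text
time_s: 21.55
ee_pos: [522.9, 285.5, 95.6]
ee_rot: [179.9, -0.1, 49.9]
force: [-0.1, -0.3, -0.1]
gripper_width: 91.4
gripper_force: 0.0
```

```bash
python3 - <<'E'
from look import *
bd(cloud(env.grab_frame("wrist")))
E
```

```text
21.55 [522.9 285.5  95.6] [ 1.799e+02 -1.000e-01  4.990e+01]
board 15254 rect [524.2 290.5] [136.2 136.3] ang 79.3 zmed 23.2
rfoot 3372 circ [521.2 290. ] 41.1 hullfit [521.3 290. ] 40.7 zmed 37.2
rtop 6437 circ [521.  289.9] 29.2 hullfit [521.4 290.1] 28.7 zmed 67.2
foot 3372 rect [524.4 293.6] [72.4 81.1] ang 50.6 zmed 37.2
top 6437 rect [521.4 290.4] [56.5 57.2] ang 56.9 zmed 67.2
```

Shift (-1,+3.5), then down to a TCP height of 42.

{"op": "move_arm", "data": {
  "plan": [
    [[-0.1,0.35,-2],0,0],
    [[0,0,-2],0,0],
    [[0,0,-1],0,0],
    [[0,0,-0.3],0,0],
    [[0,0,0],0,0]
  ]
}}

```text
time_s: 22.1
ee_pos: [521.2, 289.1, 41.3]
ee_rot: [180.0, -0.0, 50.0]
force: [-0.0, 0.4, -0.2]
gripper_width: 91.2
gripper_force: 0.0
```

{"op": "move_arm", "data": {
  "plan": [
    [[0,0,0],0,0.2],
    [[0,0,0],0,0.3],
    [[0,0,0],0,0.5],
    [[0,0,0],0,0.6],
    [[0,0,0],0,0.6]
  ]
}}

```text
time_s: 22.6
ee_pos: [520.8, 289.1, 41.0]
ee_rot: [180.0, -0.0, 50.0]
force: [0.2, 0.3, 1.7]
gripper_width: 57.5
gripper_force: 15.0
```

{"op": "move_arm", "data": {
  "plan": [
    [[0,0,0],0,0.6],
    [[0,0,0],0,0.6]
  ]
}}

```text
time_s: 22.8
ee_pos: [520.8, 289.0, 41.0]
ee_rot: [180.0, -0.0, 50.0]
force: [-0.0, -0.5, 2.4]
gripper_width: 57.4
gripper_force: 15.0
```

{"op": "move_arm", "data": {
  "plan": [
    [[0,0,0.5],0,0.6],
    [[0,0,1.5],0,0.6],
    [[0,0,2],0,0.6],
    [[0,-1,2],0,0.6],
    [[0.5,-2.5,0],0,0.6]
  ]
}}

```text
time_s: 23.3
ee_pos: [527.1, 255.8, 103.4]
ee_rot: [179.9, -0.3, 50.1]
force: [0.2, -0.0, -2.2]
gripper_width: 57.6
gripper_force: 15.0
```

{"op": "move_arm", "data": {
  "plan": [
    [[0.7,-3,0],0,0.6],
    [[0.7,-3,0],0,0.6],
    [[0.7,-3,0],0,0.6],
    [[0.7,-3,0],0,0.6],
    [[0.7,-3,0],0,0.6]
  ]
}}

```text
time_s: 23.8
ee_pos: [560.6, 102.7, 100.5]
ee_rot: [-180.0, 0.0, 50.0]
force: [0.3, -0.2, -2.1]
gripper_width: 57.5
gripper_force: 15.0
```

{"op": "move_arm", "data": {
  "plan": [
    [[0.7,-3,0],0,0.6],
    [[0.7,-3,0],0,0.6],
    [[0.7,-3,0],0,0.6],
    [[0.7,-2,0],0,0.6],
    [[0,-1,0],0,0.6]
  ]
}}

```text
time_s: 24.3
ee_pos: [589.3, -17.8, 100.5]
ee_rot: [180.0, 0.0, 49.9]
force: [-0.1, -0.2, -2.1]
gripper_width: 57.5
gripper_force: 15.0
```

{"op": "move_arm", "data": {
  "plan": [
    [[0,0,0],0,0.6],
    [[0,0,0],0,0.6]
  ]
}}

```text
time_s: 24.5
ee_pos: [588.1, -15.3, 100.5]
ee_rot: [-179.9, 0.0, 50.0]
force: [0.1, -0.8, -1.4]
gripper_width: 57.9
gripper_force: 15.0
```

```bash
python3 - <<'E'
from look import *
for n in("scene","wrist"):
    f=env.grab_frame(n); P=cloud(f); print(n)
    circ(sel(P,588,-20,75,18,30),"tt")
    for a,b in((88,99),(117,128)): 
        Q=sel(P,s["ee_pos"][0],s["ee_pos"][1],45,a,b)
        if len(Q)>5: circ(Q,f"z{a}")
    save(f,n+"5.png")
E
```

```text
24.5 [588.1 -15.3 100.5] [-179.9    0.    50. ]
scene
tt 1268 circ [589.6 -21.5] 68.4 hullfit [589.9 -19.8] 66.0 zmed 24.3
z88 234 circ [591.3 -16.5] 42.1 hullfit [590.6 -16.9] 41.0 zmed 96.7
z117 68 circ [601.5 -28.7] 28.5 hullfit [599.8 -26.7] 27.5 zmed 122.5
wrist
tt 8294 circ [588.8 -17.7] 65.7 hullfit [588.6 -17.8] 65.4 zmed 23.3
z88 3798 circ [597.7  -3.9] 38.2 hullfit [592.8 -10.2] 36.2 zmed 96.8
z117 8166 circ [594.7  -7.3] 39.6 hullfit [590.3 -12.8] 32.7 zmed 126.7
```

View pics/wrist5.png

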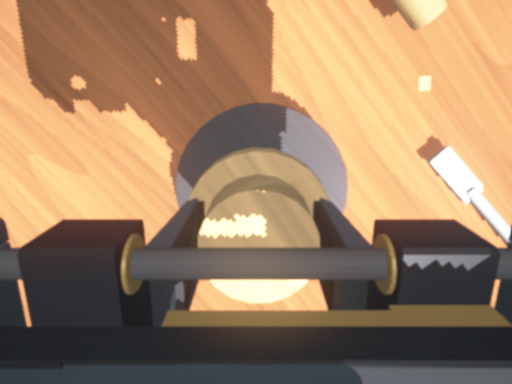

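The held plinth shows at (260,225) over the turntable. Both estimates say shift about -3.4 mm in y, then down 59 mm.

{"op": "move_arm", "data": {
  "plan": [
    [[0,-0.34,-1],0,0.6],
    [[0,0,-2],0,0.6],
    [[0,0,-1.5],0,0.6],
    [[0,0,-0.7],0,0.6],
    [[0,0,0],0,0.6]
  ]
}}

```text
time_s: 25.1
ee_pos: [587.8, -19.1, 47.3]
ee_rot: [-179.9, 0.1, 50.0]
force: [0.4, -0.1, -2.1]
gripper_width: 57.5
gripper_force: 15.0
```

{"op": "move_arm", "data": {
  "plan": [
    [[0,0,-0.2],0,0.6],
    [[0,0,-0.1],0,0.6],
    [[0,0,0],0,0.6],
    [[0,0,0],0,0.6]
  ]
}}

```text
time_s: 25.5
ee_pos: [589.0, -19.4, 46.2]
ee_rot: [180.0, -0.0, 50.0]
force: [-0.4, 0.5, -1.4]
gripper_width: 57.9
gripper_force: 15.0
```

```bash
python3 - <<'E'
from look import *
P=cloud(env.grab_frame("scene"))
for a,b,n in((18,30,"tt"),(38,50,"foot"),):
    circ(sel(P,589,-20,72,a,b),n)
E
```

```text
25.5 [589.  -19.4  46.2] [180.  -0.  50.]
tt 754 circ [589.5 -21.4] 67.2 hullfit [590.3 -20.7] 65.5 zmed 24.2
foot 232 circ [590.5 -22.4] 42.6 hullfit [590.8 -20.5] 41.1 zmed 43.3
```

Centred within about 1 mm. Creeping down the last 5 mm.

{"op": "move_arm", "data": {
  "plan": [
    [[0,0,-0.2],0,0.6],
    [[0,0,-0.1],0,0.6],
    [[0,0,0],0,0.6],
    [[0,0,0],0,0.6]
  ]
}}

```text
time_s: 25.95
ee_pos: [588.7, -19.4, 42.6]
ee_rot: [-180.0, 0.0, 50.0]
force: [-0.1, -0.0, -1.5]
gripper_width: 57.7
gripper_force: 15.0
```

{"op": "move_arm", "data": {
  "plan": [
    [[0,0,-0.1],0,0.6],
    [[0,0,0],0,0.6],
    [[0,0,0],0,0.6]
  ]
}}

```text
time_s: 26.25
ee_pos: [588.7, -19.4, 41.6]
ee_rot: [-180.0, 0.0, 50.0]
force: [0.4, -0.8, -3.0]
gripper_width: 57.3
gripper_force: 15.0
```

{"op": "move_arm", "data": {
  "plan": [
    [[0,0,-0.1],0,0.6],
    [[0,0,0],0,0.6],
    [[0,0,0],0,0.6]
  ]
}}

```text
time_s: 26.55
ee_pos: [588.9, -19.4, 41.0]
ee_rot: [180.0, -0.0, 50.0]
force: [-0.4, -0.4, 1.1]
gripper_width: 57.7
gripper_force: 15.0
```

{"op": "move_arm", "data": {
  "plan": [
    [[0,0,-0.05],0,0.6],
    [[0,0,0],0,0.6],
    [[0,0,0],0,0.6]
  ]
}}

```text
time_s: 26.85
ee_pos: [588.9, -19.5, 40.9]
ee_rot: [180.0, -0.0, 50.0]
force: [-1.3, -0.4, 5.7]
gripper_width: 57.8
gripper_force: 15.0
```

{"op": "move_arm", "data": {
  "plan": [
    [[0,0,0],0,0.4],
    [[0,0,0],0,0.2],
    [[0,0,0],0,0],
    [[0,0,0],0,0],
    [[0,0,0],0,0]
  ]
}}

```text
time_s: 27.35
ee_pos: [588.7, -19.4, 40.0]
ee_rot: [-180.0, 0.0, 50.0]
force: [-0.1, -0.5, 0.4]
gripper_width: 86.9
gripper_force: 0.0
```

{"op": "move_arm", "data": {
  "plan": [
    [[0,0,1],0,0],
    [[0,0,4],0,0],
    [[0,0,5],0,0],
    [[0,-1,5],-8,0],
    [[-1,-4,4],-8,0]
  ]
}}

```text
time_s: 27.85
ee_pos: [581.8, -62.5, 228.5]
ee_rot: [179.8, -0.3, 33.8]
force: [1.7, -1.0, -0.5]
gripper_width: 91.2
gripper_force: 0.0
```

{"op": "move_arm", "data": {
  "plan": [
    [[-2,-5,0],-8.5,0],
    [[-2,-5,0],-8.5,0],
    [[-2,-4,0],-8.5,0],
    [[-0.7,-3,0],-8.5,0],
    [[0,0,0],0,0]
  ]
}}

```text
time_s: 28.35
ee_pos: [514.7, -230.4, 224.9]
ee_rot: [179.9, -0.0, -0.4]
force: [0.7, -0.4, -0.2]
gripper_width: 91.0
gripper_force: 0.0
```

```bash
python3 - <<'E'
from look import *
for n in("top","scene","wrist"):
    f=env.grab_frame(n); P=cloud(f); print(n); tt(P); Q=sel(P,512,-253,70,35,55)
    if len(Q)>5:rect(Q,"sq on mat")
    Q=sel(P,512,-253,70,11,22)
    if len(Q)>5:rect(Q,"sqfoot on mat")
E
```

```text
28.35 [ 514.7 -230.4  224.9] [179.9  -0.   -0.4]
top
tt 1172 circ [590.  -19.4] 65.9 hullfit [590.1 -19.3] 65.3 zmed 23.1
foot 345 rect [590.5 -19.5] [77.7 78.2] ang 89.6 zmed 37.1
top 401 rect [590.1 -18.8] [55.3 55.9] ang 89.6 zmed 66.7
footc 345 circ [591.2 -19.8] 40.7 hullfit [591.1 -19.7] 40.1 zmed 37.1
topc 401 circ [590.7 -19.5] 28.6 hullfit [590.7 -19.4] 28.2 zmed 66.7
sqfoot on mat 42 rect [ 477.6 -244.9] [61.6  7.8] ang 89.3 zmed 15.5
scene
tt 792 circ [589.7 -20.8] 67.8 hullfit [589.8 -20.3] 66.3 zmed 24.3
foot 266 rect [596.  -28.1] [79.8 71.7] ang 39.1 zmed 38.1
top 306 rect [591.3 -20.5] [55.7 59.2] ang 40.6 zmed 68.3
footc 266 circ [593.1 -22.6] 43.6 hullfit [591.  -21.1] 41.0 zmed 38.1
topc 306 circ [590.9 -20.2] 30.3 hullfit [590.8 -20.1] 29.2 zmed 68.3
sq on mat 573 rect [ 512.7 -253.9] [61.8 60. ] ang 0.0 zmed 46.8
sqfoot on mat 373 rect [ 512.9 -254.9] [82.3 80.7] ang 0.0 zmed 17.1
wrist
tt 6731 circ [588.3 -18.4] 66.3 hullfit [588.3 -18.6] 65.7 zmed 23.4
foot 1977 rect [589.5 -26.8] [81.2 66.9] ang 1.2 zmed 37.4
top 3205 rect [589.2 -19.6] [57.7 57. ] ang 73.5 zmed 67.4
footc 1977 circ [589.5 -19.4] 41.3 hullfit [589.4 -19.5] 40.8 zmed 37.4
topc 3205 circ [588.8 -19.3] 29.8 hullfit [589.3 -19.4] 28.8 zmed 67.4
sq on mat 2993 rect [ 512.1 -253.4] [57.2 57.6] ang 89.9 zmed 46.2
sqfoot on mat 1788 rect [ 511.9 -253. ] [80.  80.2] ang 89.8 zmed 16.3
```

{"op": "move_arm", "data": {
  "plan": [
    [[-0.2,-1.1,-1],0,0],
    [[0,-1.1,-3],0,0],
    [[0,0,-5],0,0],
    [[0,0,-4],0,0],
    [[0,0,-1],0,0]
  ]
}}

```text
time_s: 29.0
ee_pos: [510.8, -246.7, 79.1]
ee_rot: [-179.7, 0.5, 0.1]
force: [-0.4, 1.1, 0.4]
gripper_width: 90.9
gripper_force: 0.0
```

{"op": "move_arm", "data": {
  "plan": [
    [[0,0,0],0,0],
    [[0,0,0],0,0]
  ]
}}

```text
time_s: 29.2
ee_pos: [515.4, -249.3, 85.6]
ee_rot: [179.9, -0.2, 0.0]
force: [0.2, 0.2, 0.3]
gripper_width: 91.1
gripper_force: 0.0
```

{"op": "move_arm", "data": {
  "plan": [
    [[-0.3,-0.4,-1],0,0],
    [[0,0,-2],0,0],
    [[0,0,-1],0,0],
    [[0,0,0],0,0],
    [[0,0,0],0,0]
  ]
}}

```text
time_s: 29.7
ee_pos: [511.3, -253.2, 44.6]
ee_rot: [180.0, -0.1, -0.0]
force: [0.0, -0.3, -0.1]
gripper_width: 91.2
gripper_force: 0.0
```

{"op": "move_arm", "data": {
  "plan": [
    [[0,0,-1.5],0,0],
    [[0,0,-0.8],0,0],
    [[0,0,0],0,0],
    [[0,0,0],0,0.2],
    [[0,0,0],0,0.4]
  ]
}}

```text
time_s: 30.2
ee_pos: [511.4, -253.1, 21.7]
ee_rot: [180.0, -0.1, -0.0]
force: [0.3, 0.7, 0.8]
gripper_width: 78.4
gripper_force: 0.0
```

{"op": "move_arm", "data": {
  "plan": [
    [[0,0,0],0,0.5],
    [[0,0,0],0,0.6],
    [[0,0,0],0,0.6],
    [[0,0,0],0,0.6],
    [[0,0,0],0,0.6]
  ]
}}

```text
time_s: 30.7
ee_pos: [511.0, -252.9, 21.3]
ee_rot: [180.0, -0.0, -0.0]
force: [-0.9, 1.5, 2.6]
gripper_width: 57.9
gripper_force: 15.0
```

{"op": "move_arm", "data": {
  "plan": [
    [[0,0,0.5],0,0.6],
    [[0,0,2],0,0.6],
    [[0,0,3],0,0.6],
    [[0,0,3],0,0.6],
    [[-0.5,2,1.5],0,0.6]
  ]
}}

```text
time_s: 31.2
ee_pos: [507.8, -235.1, 123.7]
ee_rot: [179.8, -0.3, -0.1]
force: [0.3, 0.7, -1.7]
gripper_width: 58.1
gripper_force: 15.0
```

{"op": "move_arm", "data": {
  "plan": [
    [[-0.7,3,0],0,0.6],
    [[-0.7,4,0],0,0.6],
    [[-0.7,4,0],0,0.6],
    [[-0.7,4,0],0,0.6],
    [[-0.4,4,0],0,0.6]
  ]
}}

```text
time_s: 31.7
ee_pos: [472.7, -41.5, 121.0]
ee_rot: [180.0, 0.0, -0.1]
force: [1.0, -0.0, -1.4]
gripper_width: 57.9
gripper_force: 15.0
```

{"op": "move_arm", "data": {
  "plan": [
    [[0,4,0],0,0.6],
    [[0,4,0],0,0.6],
    [[0,4,0],0,0.6],
    [[0.7,4,0],-3,0.6],
    [[0.7,4,0],-3,0.6]
  ]
}}

```text
time_s: 32.2
ee_pos: [487.4, 158.6, 121.0]
ee_rot: [180.0, 0.0, -6.1]
force: [1.6, -0.1, -1.8]
gripper_width: 57.6
gripper_force: 15.0
```

{"op": "move_arm", "data": {
  "plan": [
    [[0.7,4,0],-3,0.6],
    [[0.7,3.5,0],-1.8,0.6],
    [[0.7,2.5,0],0,0.6],
    [[0.7,2,0],0,0.6],
    [[0.7,1,0],0,0.6]
  ]
}}

```text
time_s: 32.7
ee_pos: [522.8, 288.7, 120.6]
ee_rot: [180.0, 0.0, -10.7]
force: [-0.1, -0.6, -1.8]
gripper_width: 58.0
gripper_force: 15.0
```

{"op": "move_arm", "data": {
  "plan": [
    [[0,0,0],0,0.6],
    [[0,0,0],0,0.6]
  ]
}}

```text
time_s: 32.9
ee_pos: [522.5, 286.1, 120.7]
ee_rot: [179.9, 0.1, -10.9]
force: [-0.2, -1.2, -1.8]
gripper_width: 58.1
gripper_force: 15.0
```

{"op": "move_arm", "data": {
  "plan": [
    [[0.13,0.34,-2],0,0.6],
    [[0,0,-2.5],0,0.6],
    [[0,0,-1.5],0,0.6],
    [[0,0,-0.8],0,0.6],
    [[0,0,0],0,0.6]
  ]
}}

```text
time_s: 33.4
ee_pos: [523.4, 289.2, 52.2]
ee_rot: [179.9, 0.1, -10.9]
force: [-0.8, -0.7, -1.6]
gripper_width: 58.2
gripper_force: 15.0
```

{"op": "move_arm", "data": {
  "plan": [
    [[0,0,0],0,0.6],
    [[0,0,0],0,0.6]
  ]
}}

```text
time_s: 33.6
ee_pos: [524.9, 290.6, 54.2]
ee_rot: [-179.9, -0.1, -10.9]
force: [0.4, 0.2, -0.9]
gripper_width: 57.8
gripper_force: 15.0
```

```bash
python3 - <<'E'
from look import *
P=cloud(env.grab_frame("scene"))
rect(sel(P,525,288,105,15,30),"board")
z=s["ee_pos"][2]-4.5
rect(sel(P,525,288,75,z-4,z+6),"foot")
E
```

```text
33.6 [524.9 290.6  54.2] [-1.799e+02 -1.000e-01 -1.090e+01]
board 723 rect [525.  289.1] [138.9 141.2] ang 79.4 zmed 23.6
foot 175 rect [527.9 286.8] [81.6 81.4] ang 78.9 zmed 50.5
```

{"op": "move_arm", "data": {
  "plan": [
    [[-0.12,0,-0.4],0,0.6],
    [[0,0,-0.3],0,0.6],
    [[0,0,-0.1],0,0.6],
    [[0,0,0],0,0.6],
    [[0,0,0],0,0.6]
  ]
}}

```text
time_s: 34.15
ee_pos: [523.0, 290.5, 45.0]
ee_rot: [180.0, 0.0, -10.8]
force: [0.9, 0.0, -1.4]
gripper_width: 57.9
gripper_force: 15.0
```

{"op": "move_arm", "data": {
  "plan": [
    [[0,0,-0.1],0,0.6],
    [[0,0,0],0,0.6],
    [[0,0,0],0,0.6]
  ]
}}

```text
time_s: 34.45
ee_pos: [523.0, 290.5, 44.0]
ee_rot: [180.0, -0.0, -10.8]
force: [-0.1, -0.2, -1.2]
gripper_width: 58.2
gripper_force: 15.0
```

{"op": "move_arm", "data": {
  "plan": [
    [[0,0,-0.1],0,0.6],
    [[0,0,0],0,0.6],
    [[0,0,0],0,0.6]
  ]
}}

```text
time_s: 34.75
ee_pos: [523.0, 290.5, 43.0]
ee_rot: [180.0, 0.0, -10.8]
force: [-0.1, 0.2, -2.2]
gripper_width: 57.9
gripper_force: 15.0
```

{"op": "move_arm", "data": {
  "plan": [
    [[0.08,-0.05,-0.1],0,0.6],
    [[0,0,0],0,0.6],
    [[0,0,0],0,0.6]
  ]
}}

```text
time_s: 35.05
ee_pos: [523.9, 290.1, 42.3]
ee_rot: [-180.0, -0.0, -10.8]
force: [-0.9, 0.8, 1.2]
gripper_width: 57.9
gripper_force: 15.0
```

{"op": "move_arm", "data": {
  "plan": [
    [[0,0,-0.1],0,0.6],
    [[0,0,0],0,0.6],
    [[0,0,0],0,0.6]
  ]
}}

```text
time_s: 35.35
ee_pos: [523.9, 290.2, 42.3]
ee_rot: [-180.0, -0.0, -10.8]
force: [-3.1, -0.1, 6.8]
gripper_width: 57.6
gripper_force: 15.0
```

{"op": "move_arm", "data": {
  "plan": [
    [[0,0,0],0,0.4],
    [[0,0,0],0,0.2],
    [[0,0,0],0,0],
    [[0,0,0],0,0],
    [[0,0,0],0,0]
  ]
}}

```text
time_s: 35.85
ee_pos: [523.8, 289.9, 40.8]
ee_rot: [180.0, 0.0, -10.8]
force: [-0.3, -0.5, 0.0]
gripper_width: 87.0
gripper_force: 0.0
```

{"op": "move_arm", "data": {
  "plan": [
    [[0,0,1],0,0],
    [[0,0,4],0,0],
    [[0,0,5],0,0],
    [[0,-1,5],7.2,0],
    [[0,-3,4],7.5,0]
  ]
}}

```text
time_s: 36.35
ee_pos: [524.4, 251.7, 233.8]
ee_rot: [-179.9, -0.2, 4.3]
force: [0.5, -0.4, -0.4]
gripper_width: 91.0
gripper_force: 0.0
```

{"op": "move_arm", "data": {
  "plan": [
    [[0,-4.5,3],7.5,0],
    [[0,-4.8,2],7.5,0],
    [[0,-4.8,0],7,0],
    [[0,-4.8,0],0,0],
    [[0,-4.8,0],0,0]
  ]
}}

```text
time_s: 36.85
ee_pos: [523.5, 16.6, 278.2]
ee_rot: [179.9, -0.1, 25.9]
force: [-0.0, -0.0, 0.4]
gripper_width: 91.1
gripper_force: 0.0
```

{"op": "move_arm", "data": {
  "plan": [
    [[0,-4.8,0],0,0],
    [[0,-4.8,0],0,0],
    [[0,-4.8,0],0,0],
    [[0,-4.8,0],0,0],
    [[0,-4.8,0],0,0]
  ]
}}

```text
time_s: 37.35
ee_pos: [523.4, -223.5, 278.0]
ee_rot: [179.9, -0.1, 25.8]
force: [0.8, -0.8, -0.1]
gripper_width: 91.2
gripper_force: 0.0
```

{"op": "move_arm", "data": {
  "plan": [
    [[0,-4.8,0],0,0],
    [[0,-3,0],0,0],
    [[0,0,0],0,0],
    [[0,0,0],0,0]
  ]
}}

```text
time_s: 37.75
ee_pos: [523.5, -299.8, 277.2]
ee_rot: [-180.0, -0.0, 25.8]
force: [0.2, 0.4, 0.8]
gripper_width: 91.1
gripper_force: 0.0
```

```bash
python3 - <<'E'
from look import *
for n in("top","scene","wrist"):
    f=env.grab_frame(n); P=cloud(f); print(n); 
    if n!="wrist": bd(P)
    fig(P,515,-388,3)
    save(f,n+"6.png")
E
```

```text
37.75 [ 523.5 -299.8  277.2] [-180.    -0.    25.8]
top
board 1376 rect [526.  289.4] [136.7 136. ] ang 79.3 zmed 22.6
rfoot 371 circ [526.  288.6] 55.3 hullfit [527.2 286.9] 50.0 zmed 36.7
rtop 523 circ [526.  288.3] 39.4 hullfit [526.2 287.8] 35.7 zmed 66.5
foot 371 rect [526.  288.4] [80.7 79.8] ang 78.8 zmed 36.7
top 523 rect [525.9 288.1] [59.4 57.7] ang 79.2 zmed 66.5
scene
board 685 rect [526.2 290.6] [144.8 141.6] ang 79.7 zmed 23.5
rfoot 194 circ [526.7 286.6] 55.0 hullfit [526.4 288.2] 51.4 zmed 38.2
rtop 251 circ [525.2 288. ] 42.8 hullfit [525.3 290.2] 38.0 zmed 68.1
foot 194 rect [526.1 287.1] [84.1 82.5] ang 80.3 zmed 38.2
top 251 rect [525.9 287.3] [63.7 63.5] ang 76.8 zmed 68.1
fig103 113 rect [ 526.9 -388.3] [39.3 34.1] ang 67.9 zmed 111.9
fig121 138 rect [ 519.1 -389. ] [24.7 42.6] ang 26.3 zmed 129.5
fig131 100 rect [ 523.2 -387.2] [15.6 32.8] ang 26.2 zmed 136.4
wrist
fig103 267 rect [ 515.2 -389.1] [30.  44.4] ang 26.0 zmed 111.7
fig121 438 rect [ 515.7 -384.4] [25.3 35.8] ang 24.5 zmed 129.8
fig131 326 rect [ 519.6 -381.1] [15.  22.1] ang 25.8 zmed 136.6
```

View pics/wrist6.png

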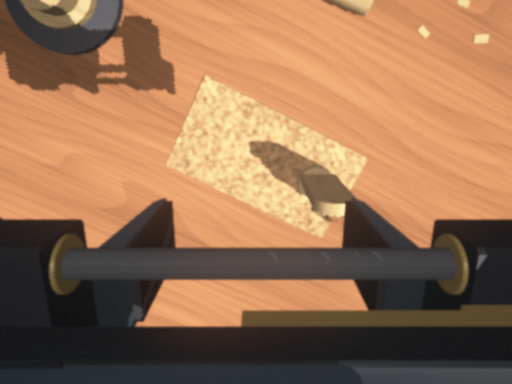

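The square plinth is centred on the board to within about 1 mm. The wrist view shows the figure standing on the mat at (325,190), where I left it, so I'll re-grasp at the known pose.

{"op": "move_arm", "data": {
  "plan": [
    [[0,-4.3,0],0,0],
    [[-0.1,-4.3,0],0,0],
    [[0,0,-3],0,0],
    [[0,0,-2],0,0],
    [[0,0,0],0,0]
  ]
}}

```text
time_s: 38.4
ee_pos: [521.7, -383.5, 224.0]
ee_rot: [-179.7, 0.2, 25.9]
force: [-0.2, 0.5, -0.5]
gripper_width: 91.2
gripper_force: 0.0
```

{"op": "move_arm", "data": {
  "plan": [
    [[0,0,0],0,0],
    [[0,0,0],0,0]
  ]
}}

```text
time_s: 38.6
ee_pos: [523.8, -385.2, 229.0]
ee_rot: [179.8, -0.1, 25.9]
force: [0.0, -0.1, 0.6]
gripper_width: 91.2
gripper_force: 0.0
```

{"op": "move_arm", "data": {
  "plan": [
    [[-0.1,0,-3],0,0],
    [[0,0,-4],0,0],
    [[0,0,-4],0,0],
    [[0,0,-2],0,0],
    [[0,0,0],0,0]
  ]
}}

```text
time_s: 39.1
ee_pos: [520.8, -384.3, 95.0]
ee_rot: [-179.8, 0.1, 25.9]
force: [-0.1, -0.1, -0.6]
gripper_width: 91.0
gripper_force: 0.0
```

{"op": "move_arm", "data": {
  "plan": [
    [[0,0,-1],0,0],
    [[0,0,-1],0,0],
    [[0,0,0],0,0],
    [[0,0,0],0,0]
  ]
}}

```text
time_s: 39.5
ee_pos: [522.1, -385.7, 77.6]
ee_rot: [179.9, -0.0, 25.9]
force: [0.4, -0.1, -0.4]
gripper_width: 91.2
gripper_force: 0.0
```

{"op": "move_arm", "data": {
  "plan": [
    [[0,0,0.05],0,0.2],
    [[0,0,0],0,0.4],
    [[0,0,0],0,0.5],
    [[0,0,0],0,0.6],
    [[0,0,0],0,0.7]
  ]
}}

```text
time_s: 40.0
ee_pos: [521.8, -385.6, 77.6]
ee_rot: [180.0, -0.0, 25.9]
force: [-0.0, -0.5, -0.6]
gripper_width: 53.8
gripper_force: 0.0
```

{"op": "move_arm", "data": {
  "plan": [
    [[0,0,0],0,0.7],
    [[0,0,0],0,0.7],
    [[0,0,0],0,0.7],
    [[0,0,0],0,0.7]
  ]
}}

```text
time_s: 40.4
ee_pos: [521.8, -385.5, 77.5]
ee_rot: [180.0, 0.0, 25.9]
force: [-0.3, 0.3, -0.3]
gripper_width: 43.6
gripper_force: 15.0
```

{"op": "move_arm", "data": {
  "plan": [
    [[0,0,0.5],0,0.7],
    [[0,0,2],0,0.7],
    [[0,0,3],0,0.7],
    [[0,0,3],0,0.7],
    [[0,1,2.5],0,0.7]
  ]
}}

```text
time_s: 40.9
ee_pos: [521.9, -376.5, 189.2]
ee_rot: [179.9, -0.0, 25.8]
force: [0.1, -0.2, -1.1]
gripper_width: 44.0
gripper_force: 15.0
```

{"op": "move_arm", "data": {
  "plan": [
    [[0.5,2,0.5],0,0.7],
    [[0.6,3,0],0,0.7],
    [[0.6,3,0],0,0.7],
    [[0.6,3,0],0,0.7],
    [[0.6,3,0],0,0.7]
  ]
}}

```text
time_s: 41.4
ee_pos: [550.3, -232.8, 191.1]
ee_rot: [-179.9, 0.1, 25.9]
force: [0.0, -0.4, -1.7]
gripper_width: 43.8
gripper_force: 15.0
```

{"op": "move_arm", "data": {
  "plan": [
    [[0.6,3,0],0,0.7],
    [[0.6,3,0],0,0.7],
    [[0.6,3,0],0,0.7],
    [[0.6,3,0],0,0.7],
    [[0.6,3,0],0,0.7]
  ]
}}

```text
time_s: 41.9
ee_pos: [579.9, -82.9, 191.2]
ee_rot: [-179.9, 0.1, 25.9]
force: [-0.1, 1.0, -1.3]
gripper_width: 43.9
gripper_force: 15.0
```

{"op": "move_arm", "data": {
  "plan": [
    [[0.6,3,0],0,0.7],
    [[0.6,2,0],0,0.7],
    [[0.6,1,0],0,0.7],
    [[0,0,0],0,0.7],
    [[0,0,0],0,0.7]
  ]
}}

```text
time_s: 42.4
ee_pos: [598.3, -25.8, 191.9]
ee_rot: [-180.0, 0.1, 25.9]
force: [-0.7, -0.4, -2.1]
gripper_width: 43.7
gripper_force: 15.0
```

```bash
python3 - <<'E'
from look import *
f=env.grab_frame("scene"); save(f,"s7.png"); P=cloud(f); x,y,z=s["ee_pos"]; b=z-75
print("bottom guess",b)
Q=sel(P,x-9,y-4,40,b-6,b+18); print(np.percentile(Q[:,2],[0,2,10,50]))
circ(sel(P,x-9,y-4,40,b-6,b+9),"figfoot")
circ(sel(P,590,-20,45,62,74),"round top")
t=env.grab_frame("wrist"); Pw=cloud(t)
circ(sel(Pw,590,-20,45,62,74),"round top wrist"); save(t,"w7.png")
print([env.landmark_of(g,"figure")[:1] for g in (f,t)])
p=env.landmark_of(f,"figure")[0]["point"]; print("scene lm",onz(f,p,b))
E
```

```text
42.4 [598.3 -25.8 191.9] [-1.80e+02  1.00e-01  2.59e+01]
bottom guess 116.90674816852575
[117.11974548 119.16863855 121.1487549  130.0051034 ]
figfoot 47 circ [596.3 -36.7] 23.1 hullfit [592.3 -32.5] 23.7 zmed 122.4
round top 307 circ [590.8 -20. ] 29.8 hullfit [590.5 -20.3] 29.0 zmed 68.0
round top wrist 1548 circ [589.9 -18.3] 28.7 hullfit [589.9 -18.6] 28.5 zmed 67.2
[[{'point': [253.3, 199.3], 'score': 0.9}], [{'point': [259.4, 201.6], 'score': 0.95}]]
scene lm [592.19872821 -36.41008551 116.90674817]
```

View pics/s7.png

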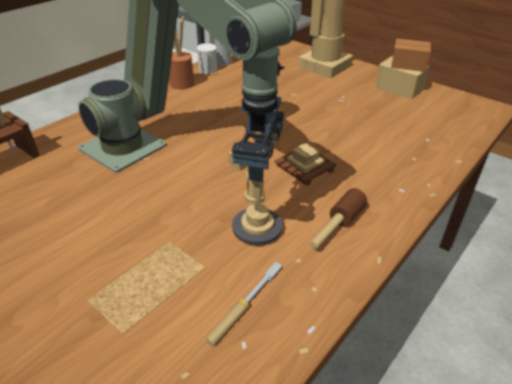

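The scene view shows the figure held upright over the round plinth at (256,210), and the square plinth on the board at (306,158). I'll shift +11 mm in y and come down to about 10 mm above the plinth.

{"op": "move_arm", "data": {
  "plan": [
    [[0,0.6,-0.5],0,0.7],
    [[0,0.5,-1.5],0,0.7],
    [[0,0,-1.5],0,0.7],
    [[0,0,-0.4],0,0.7],
    [[0,0,0],0,0.7]
  ]
}}

```text
time_s: 43.15
ee_pos: [598.3, -14.5, 152.8]
ee_rot: [-180.0, 0.1, 25.8]
force: [0.4, -0.3, -1.1]
gripper_width: 44.0
gripper_force: 15.0
```

{"op": "move_arm", "data": {
  "plan": [
    [[0,0,0],0,0.7],
    [[0,0,0],0,0.7]
  ]
}}

```text
time_s: 43.35
ee_pos: [599.4, -14.6, 154.4]
ee_rot: [180.0, -0.1, 25.8]
force: [0.1, 0.4, -1.7]
gripper_width: 43.9
gripper_force: 15.0
```

```bash
cat > foot.py <<'E'
from look import *
from scipy.optimize import least_squares
def fixr(Q,r,c0,n):
    v=least_squares(lambda p:np.hypot(Q[:,0]-p[0],Q[:,1]-p[1])-r,c0,loss="soft_l1"); print(n,len(Q),v.x.round(1),"rms",np.sqrt((v.fun**2).mean()).round(2)); return v.x
E
python3 - <<'E'
from foot import *
x,y,z=s["ee_pos"]; b=z-75
f=env.grab_frame("scene"); P=cloud(f)
Q=sel(P,x-8,y-5,32,b+1,b+4.5); fixr(Q,25,[x-8,y-5],"foot side")
Q=sel(P,590,-20,40,42,64); fixr(Q,29,[590,-20],"drum side")
im=f["frame"][150:260,195:325]; cv2.imwrite("pics/c8.png",cv2.resize(im[...,::-1],None,fx=5,fy=5,interpolation=cv2.INTER_CUBIC))
E
```

```text
43.35 [599.4 -14.6 154.4] [ 1.80e+02 -1.00e-01  2.58e+01]
foot side 17 [591.2 -18.9] rms 1.07
drum side 148 [589.6 -19. ] rms 1.16
```

View pics/c8.png

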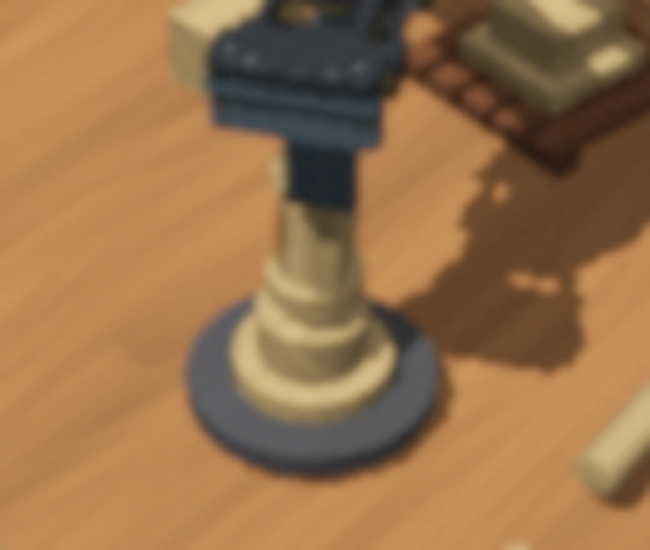

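The crop shows the figure's foot at (313,285) centred over the drum at (313,330). The fit says to trim x by about -1.5 mm, then set down.

{"op": "move_arm", "data": {
  "plan": [
    [[-0.13,0,-0.4],0,0.7],
    [[0,0,-0.3],0,0.7],
    [[0,0,-0.1],0,0.7],
    [[0,0,0],0,0.7],
    [[0,0,0],0,0.7]
  ]
}}

```text
time_s: 43.9
ee_pos: [597.6, -14.6, 145.5]
ee_rot: [180.0, -0.0, 25.9]
force: [-0.1, 0.2, -0.4]
gripper_width: 43.8
gripper_force: 15.0
```

{"op": "move_arm", "data": {
  "plan": [
    [[0,0,-0.1],0,0.7],
    [[0,0,0],0,0.7],
    [[0,0,0],0,0.7]
  ]
}}

```text
time_s: 44.2
ee_pos: [597.5, -14.6, 144.5]
ee_rot: [180.0, -0.0, 25.9]
force: [0.2, 0.2, -1.9]
gripper_width: 43.8
gripper_force: 15.0
```

{"op": "move_arm", "data": {
  "plan": [
    [[0,0,-0.1],0,0.7],
    [[0,0,0],0,0.7],
    [[0,0,0],0,0.7]
  ]
}}

```text
time_s: 44.5
ee_pos: [597.5, -14.6, 143.5]
ee_rot: [180.0, 0.0, 25.9]
force: [0.5, 0.8, -1.9]
gripper_width: 43.9
gripper_force: 15.0
```

{"op": "move_arm", "data": {
  "plan": [
    [[0,0,-0.1],0,0.7],
    [[0,0,0],0,0.7],
    [[0,0,0],0,0.7]
  ]
}}

```text
time_s: 44.8
ee_pos: [597.5, -14.6, 142.5]
ee_rot: [180.0, -0.0, 25.9]
force: [0.2, -0.5, -0.8]
gripper_width: 43.7
gripper_force: 15.0
```

{"op": "move_arm", "data": {
  "plan": [
    [[0,0,-0.05],0,0.7],
    [[0,0,0],0,0.7],
    [[0,0,0],0,0.7]
  ]
}}

```text
time_s: 45.1
ee_pos: [597.5, -14.6, 142.5]
ee_rot: [180.0, -0.0, 25.9]
force: [-1.0, 0.7, 3.9]
gripper_width: 43.9
gripper_force: 15.0
```

Contact, so I release slowly and rise clear.

{"op": "move_arm", "data": {
  "plan": [
    [[0,0,0],0,0.5],
    [[0,0,0],0,0.3],
    [[0,0,0],0,0.1],
    [[0,0,0],0,0],
    [[0,0,0],0,0]
  ]
}}

```text
time_s: 45.6
ee_pos: [597.5, -14.5, 141.9]
ee_rot: [180.0, 0.0, 25.9]
force: [-0.1, 0.5, 1.0]
gripper_width: 74.3
gripper_force: 0.0
```

{"op": "move_arm", "data": {
  "plan": [
    [[0,0,1],0,0],
    [[0,0,3],0,0],
    [[0,0,4],0,0],
    [[0,0,4],0,0],
    [[-4,0,3],0,0]
  ]
}}

```text
time_s: 46.1
ee_pos: [560.9, -14.7, 294.5]
ee_rot: [179.8, -0.3, 25.9]
force: [0.4, 0.2, 0.1]
gripper_width: 90.9
gripper_force: 0.0
```

{"op": "move_arm", "data": {
  "plan": [
    [[-5,0,0],0,0],
    [[-5,0,0],0,0],
    [[-5,0,0],0,0],
    [[-2,0,0],0,0],
    [[0,0,0],0,0]
  ]
}}

```text
time_s: 46.6
ee_pos: [385.1, -14.5, 293.4]
ee_rot: [179.9, -0.1, 25.8]
force: [1.2, -0.3, 0.2]
gripper_width: 91.2
gripper_force: 0.0
```

```bash
python3 - <<'E'
from foot import *
for n in("top","scene"):
    f=env.grab_frame(n); P=cloud(f); print(n); tt(P); bd(P); fig(P,590,-20,68); save(f,n+"9.png")
    Q=sel(P,590,-20,32,70,74)
    if n=="scene": fixr(Q,25,[590,-20],"figfoot")
im=cv2.imread("pics/scene9.png")[120:260,180:380]; cv2.imwrite("pics/c9.png",cv2.resize(im,None,fx=4,fy=4,interpolation=cv2.INTER_CUBIC))
E
```

```text
46.6 [385.1 -14.5 293.4] [ 1.799e+02 -1.000e-01  2.580e+01]
top
tt 1173 circ [590.5 -19. ] 66.2 hullfit [590.3 -19.2] 65.4 zmed 22.9
foot 310 rect [590.5 -19.4] [77.6 78.2] ang 88.5 zmed 37.3
top 69 rect [582.5 -21.8] [38.8 56.2] ang 13.2 zmed 67.1
footc 310 circ [591.1 -19.8] 40.8 hullfit [591.1 -19.9] 40.1 zmed 37.3
topc 69 circ [590.7 -19.6] 28.5 hullfit [590.4 -19.6] 27.9 zmed 67.1
board 1377 rect [525.8 289. ] [137.4 136.3] ang 79.5 zmed 22.4
rfoot 358 circ [526.4 288.9] 55.3 hullfit [527.1 288.1] 49.1 zmed 36.8
rtop 521 circ [526.  287.7] 39.3 hullfit [525.8 287.8] 35.6 zmed 66.4
foot 358 rect [526.1 288.5] [80.9 79.6] ang 79.0 zmed 36.8
top 521 rect [525.9 288.7] [58.8 57.7] ang 79.7 zmed 66.4
fig168 37 rect [587.7 -16.7] [22.  43.8] ang 8.1 zmed 178.3
fig186 118 rect [594.2 -17.8] [24.4 41.1] ang 24.8 zmed 195.9
fig196 93 rect [598.2 -14.8] [14.4 33.9] ang 25.4 zmed 201.1
scene
tt 796 circ [589.1 -20.7] 67.2 hullfit [589.9 -20. ] 65.9 zmed 24.4
foot 259 rect [595.8 -27.9] [79.7 66.6] ang 38.9 zmed 38.3
top 121 rect [595.  -27.5] [56.9 43.1] ang 32.4 zmed 68.1
footc 259 circ [591.6 -21.1] 41.8 hullfit [591.4 -20.8] 40.7 zmed 38.3
topc 121 circ [590.7 -21.2] 30.1 hullfit [590.9 -21. ] 28.9 zmed 68.1
board 690 rect [526.1 288.9] [139.2 140.5] ang 78.2 zmed 23.7
rfoot 189 circ [526.3 287.3] 55.2 hullfit [527.2 286.7] 51.3 zmed 38.4
rtop 247 circ [526.2 286.3] 40.3 hullfit [526.9 288.3] 37.4 zmed 68.2
foot 189 rect [527.3 288.1] [84.6 83.4] ang 76.9 zmed 38.4
top 247 rect [525.6 288.7] [64.1 60.5] ang 80.5 zmed 68.2
fig168 78 rect [593.5 -22.2] [28.4 42.1] ang 25.5 zmed 176.8
fig186 82 rect [595.2 -22.2] [25.3 39.4] ang 25.1 zmed 193.6
fig196 58 rect [598.2 -17. ] [15.4 32.4] ang 25.5 zmed 201.5
figfoot 28 [589.8 -19.3] rms 1.97
```

View pics/c9.png

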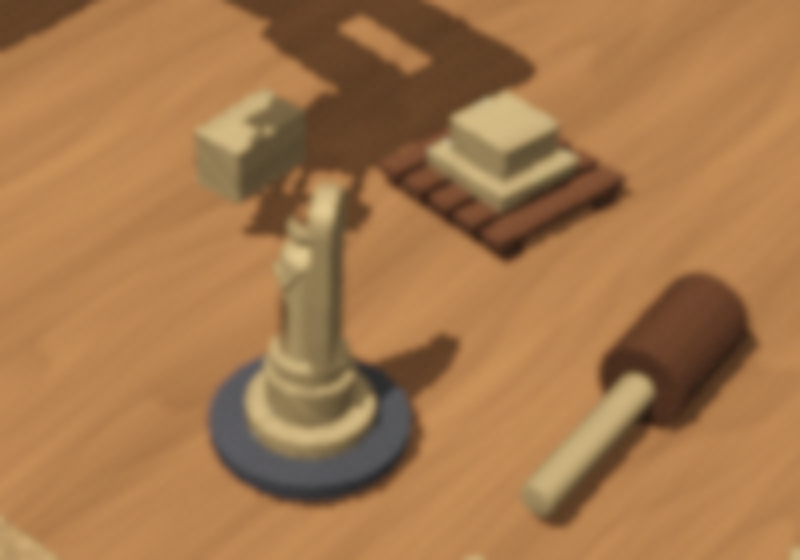

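The final view shows the figure upright on the round plinth at (312,370) in the middle of the turntable. The square plinth sits on the drying board at (503,150), and the bystanders are where they were. All offsets are under about 2 mm, so I'm handing in.

```bash
python3 -c "
from workcell import env
print(env.job_done())"
```

```text
the job is handed in; nothing more can be done
None
```

The job is handed in at about 47 s: by the last camera check the round plinth is centred on the turntable with the figure upright in its middle and the square plinth is centred on the drying board, all within about 2 mm; the mallet, gouge and blank were not touched.

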